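# Load specimen tubes on the sloping microscope rack

### The job

Get the specimen tubes ready for the microscope: first swing the stop arm at the low end of the sloping rack fully across until it clicks home, then lay every tube that is lying about on the table crosswise on the rack's bed, side by side in one layer, setting each down gently and not dropping it. Only when all the tubes are on the rack, swing the gate arm at the high end fully shut too, so that the tubes are caged between the two arms; leave the other things on the table where they are and let no tube fall to the floor.

Things in the scene. Friction and masses are not known exactly. Their poses are not given: they have to be found in the camera images.
- rack: grey sloping tube rack fixed to the table, 160 x 252 mm, origin at the centre of its underside, at table height. Own +y points down the slope (tubes roll towards +y); tubes must lie along its own x. Side rails (inner faces at x = +-60 mm) stand 8 mm over the bed; both ends are open until the swing arms shut them: then the free bed runs from y = -120 to +120 mm.
- bed_mid (a point): middle of the top face of the rack's flat bed, 62 mm above the table, straight above the rack's origin. The bed slopes 14 degrees: its height is 62 mm - 0.249 * y (31 mm at the low end y = +125 mm, 93 mm at the high end y = -125 mm), y being the rack's own.
- stop_arm (a joint): swing arm at the rack's low end, rad. 0 = parked, pointing straight away from the rack (its own +y); pi/2 = shut across the low end (pointing along the rack's own +x), its end stop and detent; from above it turns clockwise as the value grows. Starts ajar. Friction holds it where left; a spring detent draws it home over about the last 0.4 rad and keeps it.
- stop_arm_hinge (a point): vertical hinge axis of the stop arm, at the bar's mid-height, 49 mm above the table; in the rack's frame at x -81, y +126 mm. The bar is level, aluminium, 136 mm long from this axis, 12 mm thick, 16 mm tall.
- stop_arm_pin (a point): centre of the upright black grip pin on the stop arm: 14 mm diameter, 38 mm tall above the bar, top 95 mm above the table, 115 mm from the hinge axis. It can be pushed sideways or pinched from above; 2 to 4 N moves it.
- gate_arm (a joint): swing arm at the rack's high end, rad. 0 = parked, pointing straight away from the rack (its own -y); pi/2 = shut across the high end (pointing along the rack's own +x), its end stop and detent; from above it turns anticlockwise as the value grows. Starts ajar. Friction holds it where left; a spring detent draws it home over about the last 0.4 rad and keeps it.
- gate_arm_hinge (a point): vertical hinge axis of the gate arm, at the bar's mid-height, 106 mm above the table; in the rack's frame at x -81, y -126 mm. The bar is level, aluminium, 136 mm long from this axis, 12 mm thick, 16 mm tall.
- gate_arm_pin (a point): centre of the upright black grip pin on the gate arm: 14 mm diameter, 38 mm tall above the bar, top 152 mm above the table, 115 mm from the hinge axis. It can be pushed sideways or pinched from above; 2 to 4 N moves it.
- tube1_center (a point): centre of a specimen tube: round, amber, black cap of the same diameter; 32 mm diameter, 100 mm long, 0.1 kg, lying on the table to the robot's left (centre 16 mm up); own x runs along the tube to the cap. It rolls when pushed. On the bed its centre is 16.5 mm above the bed's top. 3 to 5 tubes are there; None means absent (or held).
- tube2_center (a point): centre of a specimen tube: round, amber, black cap of the same diameter; 32 mm diameter, 100 mm long, 0.1 kg, lying on the table to the robot's left (centre 16 mm up); own x runs along the tube to the cap. It rolls when pushed. On the bed its centre is 16.5 mm above the bed's top. 3 to 5 tubes are there; None means absent (or held).
- tube3_center (a point): centre of a specimen tube: round, amber, black cap of the same diameter; 32 mm diameter, 100 mm long, 0.1 kg, lying on the table to the robot's left (centre 16 mm up); own x runs along the tube to the cap. It rolls when pushed. On the bed its centre is 16.5 mm above the bed's top. 3 to 5 tubes are there; None means absent (or held).
- tube4_center (a point): centre of a specimen tube: round, amber, black cap of the same diameter; 32 mm diameter, 100 mm long, 0.1 kg, lying on the table to the robot's left (centre 16 mm up); own x runs along the tube to the cap. It rolls when pushed. On the bed its centre is 16.5 mm above the bed's top. 3 to 5 tubes are there; None means absent (or held).
- tube5_center (a point): centre of a specimen tube: round, amber, black cap of the same diameter; 32 mm diameter, 100 mm long, 0.1 kg, lying on the table to the robot's left (centre 16 mm up); own x runs along the tube to the cap. It rolls when pushed. On the bed its centre is 16.5 mm above the bed's top. 3 to 5 tubes are there; None means absent (or held).
- mouse: computer mouse 105 x 60 x 35 mm, a bystander, not to be moved; origin at the centre of its underside
- phone: flat phone 145 x 70 x 8 mm, bystander; origin under its centre
- jar: small glass jar with white lid, 60 mm diameter, 65 mm tall, bystander; origin under its centre
- slide_box: wooden slide box 85 x 175 x 34 mm, bystander; origin under its centre
- dish: flat clear covered dish, 94 mm diameter, 15 mm tall, bystander; origin under its centre
- loupe: black eye loupe 42 mm diameter, 40 mm tall, bystander; origin under its centre
- driver: screwdriver 170 mm long lying down, bystander; origin near the middle of its length, on the table

How it is judged:
On the way, in this order (a step that is already met when the one before it is completed fails the run):
1. the stop arm at the low end is swung across and seated in its detent (value of joint stop_arm above 1.5 rad), for 0.2 s.
2. every tube lies crosswise on the rack's bed, released and at rest, with the stop arm still seated (x of tube1_center in the frame of rack between -0.025 and 0.025 m and y of tube1_center in the frame of rack between -0.112 and 0.12 m and contact force between each of tube1, tube2, tube3, tube4, tube5 and rack above 0.05 N and contact force between each of tube1, tube2, tube3, tube4, tube5 and the fingers below 0.05 N and angle between the x axis of each of tube1_center, tube2_center, tube3_center, tube4_center, tube5_center and the x axis of rack, either way round below 0.2 rad and linear speed of each of tube1, tube2, tube3, tube4, tube5 below 0.03 m/s and x of tube2_center in the frame of rack between -0.025 and 0.025 m and y of tube2_center in the frame of rack between -0.112 and 0.12 m and x of tube3_center in the frame of rack between -0.025 and 0.025 m and y of tube3_center in the frame of rack between -0.112 and 0.12 m and x of tube4_center in the frame of rack between -0.025 and 0.025 m and y of tube4_center in the frame of rack between -0.112 and 0.12 m and x of tube5_center in the frame of rack between -0.025 and 0.025 m and y of tube5_center in the frame of rack between -0.112 and 0.12 m and value of joint stop_arm above 1.5 rad), for 0.2 s.
3. the gate arm at the high end is swung across and seated in its detent (value of joint gate_arm above 1.5 rad), for 0.2 s.
At the end, for the whole second after the job is handed in: Both arms are seated (within 0.07 rad of fully shut), and every tube present lies on the bed between them, at rest and released: centre within 25 mm of the bed's centre line, axis within 0.2 rad of crosswise, resting on the rack (all of step 2 and value of joint gate_arm above 1.5 rad); the robot touches nothing.
It fails at once if another thing on the table is moved by more than 40 mm (distance of any of mouse, phone, jar, slide_box, dish, loupe, driver from where it was at the start of the episode above 0.04 m).
It fails at once if a tube falls off the table (height (world z) of any of tube1_center, tube2_center, tube3_center, tube4_center, tube5_center below -0.1 m).
It fails at once if a tube is dropped onto the rack from a height (moves freely at more than 0.9 m/s there) ((horizontal distance between tube1_center and rack below 0.13 m and contact force between tube1 and the fingers below 0.05 N and linear speed of tube1 above 0.9 m/s) or (horizontal distance between tube2_center and rack below 0.13 m and contact force between tube2 and the fingers below 0.05 N and linear speed of tube2 above 0.9 m/s) or (horizontal distance between tube3_center and rack below 0.13 m and contact force between tube3 and the fingers below 0.05 N and linear speed of tube3 above 0.9 m/s) or (horizontal distance between tube4_center and rack below 0.13 m and contact force between tube4 and the fingers below 0.05 N and linear speed of tube4 above 0.9 m/s) or (horizontal distance between tube5_center and rack below 0.13 m and contact force between tube5 and the fingers below 0.05 N and linear speed of tube5 above 0.9 m/s)).
Of tube1, tube2, tube3, tube4, tube5 only 3 to 5 are there at a start; the rules pass over those that are not, and their reading is None.
At some moment in a run one of tube1, tube2, tube3, tube4, tube5 may be knocked a few centimetres aside while the robot is not near it.
It also fails if it takes over 210 s, if anything falls off the work surface, if the arm or the gripper's body presses on something with over 40 N, if the wrist force passes 120 N, or if a joint passes its speed limit or range.

### The arm

A 7-joint arm with a two-finger parallel gripper is mounted at the origin on the work surface. World frame = base frame: x ahead of the robot, y to its left, z up, the work surface at z = 0. Lengths are in m, angles in rad, forces in N, time in s.
With the tool pointing down it reaches from about 0.4 to 0.9 m from the base axis. Payload 5.5 kg.
Tool frame: the origin (TCP) lies between the finger pads; the fingertips stand 14 mm ahead of it and the grasp point (between the pads) lies 5 mm behind it; z points along the fingers, x is the direction in which the jaws open and shut, and the axes are right-handed (so a half turn about z gives the same grasp; the last joint's range is limited). The gripper opens to 92 mm and grips with 3 to 60 N. Pads are 19 mm wide; open, the fingers measure 130 mm over their backs; the gripper's body (75 mm by 190 mm) begins 47 mm behind the grasp point.
Start: joints at [-1.032, 0.501, -0.427, 1.55, 0.221, 1.138, -0.21], TCP at [0.177, 0.625, 0.241] pointing down, gripper open.
Joint ranges: [-2.88, 2.88], [-0.31, 2.03], [-1.54, 1.56], [0.2, 2.42], [-1.41, 4.55], [0.19, 2.02], [-2.57, 2.57]. Speed limits (rad/s): [2.57, 2.57, 3.14, 3.14, 3.14, 3.14, 3.14].

### API

Orientations are given as [roll, pitch, yaw] about the fixed x, y, z axes, in that order (R = Rz(yaw) Ry(pitch) Rx(roll)).
In Python, from cell import arm gives the robot as it stands. The module is installed in compiled form; this text tells all that it offers.
- The arm moves only by the tool carry_out, never from a script. Its argument "rows" is a list of rows, each an object with "offset": the shift along the tool's x, y, z in mm, a list of three; "twist": the turn about the tool's z in degrees; "fingers": the closure, from 0 (fully open) to 1 (shut). In form: [{"offset": [x, y, z], "twist": twist, "fingers": fingers}, ...]. A call has 1 to 12 rows; each row shifts and turns the pose as measured when the row begins, along the tool's axes as they then stand; what a row does not reach is not made up. A row lasts 1/10 s, in which the tool goes at most 50 mm and 8.59 degrees, less where a joint would pass 70% of its speed; a pose out of reach is approached as far as the arm can. A call is refused whole if a number of a shift passes 50 or a number of a turn 8.59, either way. A call with a gripper value outside its range is refused whole. The fingers move at their own pace and stop on an object; "grip_force" is the grip in N (left out, the last holds). Time passes only in rows, so rows that do not move let the fingers close. It gives the time, the measured TCP pose, the force and the opening at its end, in the units of the state.
- arm.get_state(): the state, without advancing time (a new reading comes with each control period).
- arm.capture(name): name is "scene" or "side" or "wrist"; returns a dict with "pixels" (420x560x3 uint8, red, green, blue), "mtx" (3x3 intrinsics, pixels), "xyz" and "rotation" of the camera in the world; the wrist camera has in their place "tool_from_camera" (4x4, takes a point from camera to tool coordinates, whose origin is the TCP and whose axes are the tool frame's). Camera axes: x right, y down, z forward; pixel columns grow to the right and rows downward; lengths in m; the calibration is good to about 2 mm. A picture is of the moment at which its call begins: read the wrist's pose just before it. There is no depth.
- arm.job_done(): hands the job in, once; it reports no verdict.
The state is a dict: "time": time; "joint_positions": joint angles; "joint_velocities": joint speeds; "joint_torque": joint torques, N m; "position": TCP position; "tcp_rot": TCP orientation; "wrist_force": force on the tool from outside, world axes, zero at the start; "torque": the same for the moment, N m; "finger_gap": finger opening in m.
Only numpy, scipy, OpenCV 4.12 (cv2) and the standard library are available. Lean on these libraries where they do the work, as an engineer would, in place of code of your own. Each camera call takes 0.05 s, during which the arm holds its last target.

## Working session

There is one attempt and no reset: what is moved stays moved. The work goes in short steps, Python scripts to look and compute and a tool call to move; the robot and the scene stay as the last step left them, time stands still between calls to the robot, and variables do not carry over. Pictures are saved under pics/ and viewed, and the job is handed in when it is done.

Besides the shell and the picture viewer there is one more tool, called after "Call:" as name(argument=value, ...) on one line, values as JSON. carry_out: Moves the arm, as the interface text tells. Its arguments: {"type":"object","properties":{"rows":{"type":"array","items":{"type":"object","properties":{"offset":{"type":"array","items":{"type":"number"}},"twist":{"type":"number"},"fingers":{"type":"number"}}}},"grip_force":{"type":"number"}},"required":["rows"]}

```bash
mkdir -p pics; python3 - <<'E'
from cell import arm
import cv2
s=arm.get_state();print(s)
for n in ["scene","side","wrist"]:
    c=arm.capture(n);cv2.imwrite(f"pics/{n}0.png",c["pixels"][:,:,::-1])
    print(n,{k:v for k,v in c.items() if k!="pixels"})
E
```

```text
{'time': 0.0, 'joint_positions': array([-1.03184   ,  0.50183934, -0.42677888,  1.55143912,  0.22081592,
        1.13830424, -0.21026545]), 'joint_velocities': array([ 9.31410613e-04, -5.84612869e-04,  8.89731953e-04,  3.96977324e-04,
       -9.59021603e-05, -2.34802519e-03,  5.29590617e-04]), 'joint_torque': array([ 2.87705498e-04, -5.66585791e+01, -5.81588253e+00, -2.79127496e+01,
       -6.85121189e-02,  3.09490529e-02,  1.83412903e-04]), 'position': array([0.1768525 , 0.62478286, 0.23968711]), 'tcp_rot': array([-3.14154818e+00,  1.93101924e-03,  1.29512316e+00]), 'wrist_force': array([-0.4361855 , -0.50814304, -0.31767295]), 'torque': array([-0.01761846,  0.03001546,  0.01653869]), 'finger_gap': 0.09183163155008657}
scene {'mtx': array([[432.75567537,   0.        , 284.95326704],
       [  0.        , 432.75567537, 210.20097663],
       [  0.        ,   0.        ,   1.        ]]), 'xyz': array([1.24968003, 0.12544526, 1.17024097]), 'rotation': array([-2.57238615, -0.00554368,  1.70082143])}
side {'mtx': array([[440.19426342,   0.        , 275.31231554],
       [  0.        , 440.19426342, 210.92573649],
       [  0.        ,   0.        ,   1.        ]]), 'xyz': array([ 0.21527454, -0.71654932,  1.15409685]), 'rotation': array([-2.47631371, -0.01192556, -0.37980756])}
wrist {'mtx': array([[331.10739858,   0.        , 274.28791027],
       [  0.        , 331.10739858, 207.83133992],
       [  0.        ,   0.        ,   1.        ]]), 'tool_from_camera': array([[ 9.99999396e-01,  1.01532572e-03, -4.21801594e-04,
        -3.09411471e-04],
       [-8.34086148e-04,  9.50535641e-01,  3.10614390e-01,
        -8.38676678e-02],
       [ 7.16312229e-04, -3.10613850e-01,  9.50535913e-01,
        -1.45019132e-01],
       [ 0.00000000e+00,  0.00000000e+00,  0.00000000e+00,
         1.00000000e+00]])}
```

View pics/scene0.png

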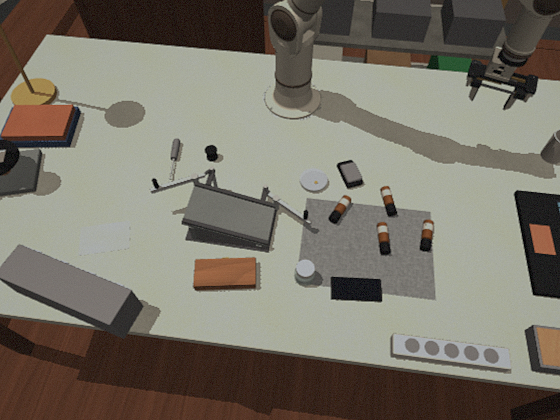

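View pics/side0.png

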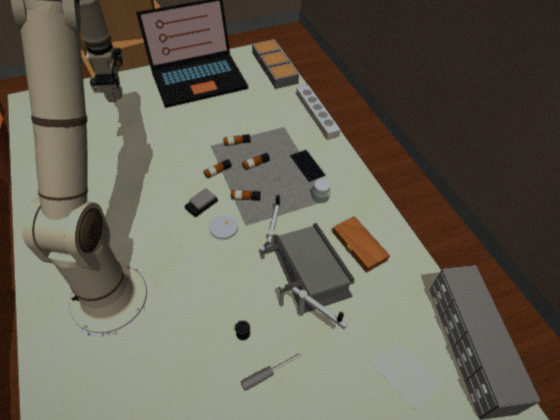

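View pics/wrist0.png

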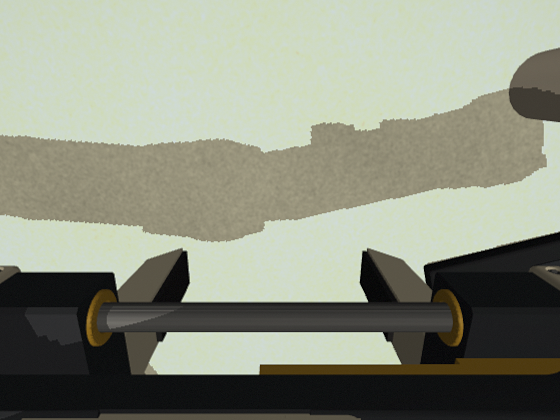

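Four amber tubes lie on the grey mat, left of the rack. In the scene view they are at about (341,208), (388,200), (383,238) and (427,235). The rack is at about (232,213), with the arm pins at about (306,214) and (155,184). I'll enlarge next.

```bash
cat > h.py <<'E'
import numpy as np, cv2
from scipy.spatial.transform import Rotation as R
from cell import arm
def cam(c,s=None):
    if "xyz" in c: return c["mtx"],R.from_euler('xyz',c["rotation"]).as_matrix(),np.array(c["xyz"])
    T=c["tool_from_camera"];Rt=R.from_euler('xyz',s["tcp_rot"]).as_matrix()
    return c["mtx"],Rt@T[:3,:3],Rt@T[:3,3]+s["position"]
def ray(c,uv,z,s=None):
    K,Rm,p=cam(c,s)
    d=Rm@np.linalg.inv(K)@np.array([uv[0],uv[1],1.])
    return p+d*(z-p[2])/d[2]
def proj(c,P,s=None):
    K,Rm,p=cam(c,s)
    q=K@(Rm.T@(np.array(P)-p)); return q[:2]/q[2]
def crop(c,name,x0,y0,w,h,f):
    im=c["pixels"][y0:y0+h,x0:x0+w,::-1]
    cv2.imwrite("pics/"+name+".png",cv2.resize(im,None,fx=f,fy=f,interpolation=cv2.INTER_CUBIC))
E
python3 - <<'E'
from h import *
c=arm.capture("scene");crop(c,"s1",140,140,200,140,4);crop(c,"s2",290,150,170,120,4.5)
c=arm.capture("side");crop(c,"d1",230,190,140,150,4);crop(c,"d2",180,120,160,110,5)
E
```

```text
(no output)
```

View pics/s1.png

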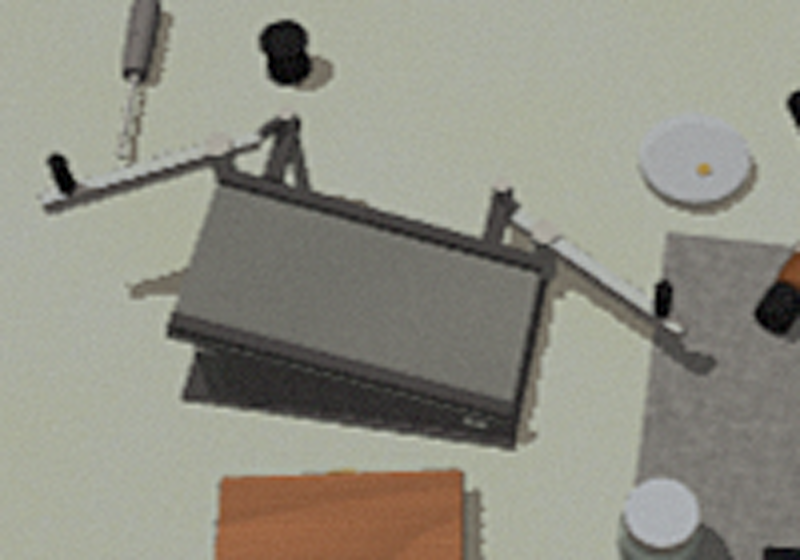

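View pics/s2.png

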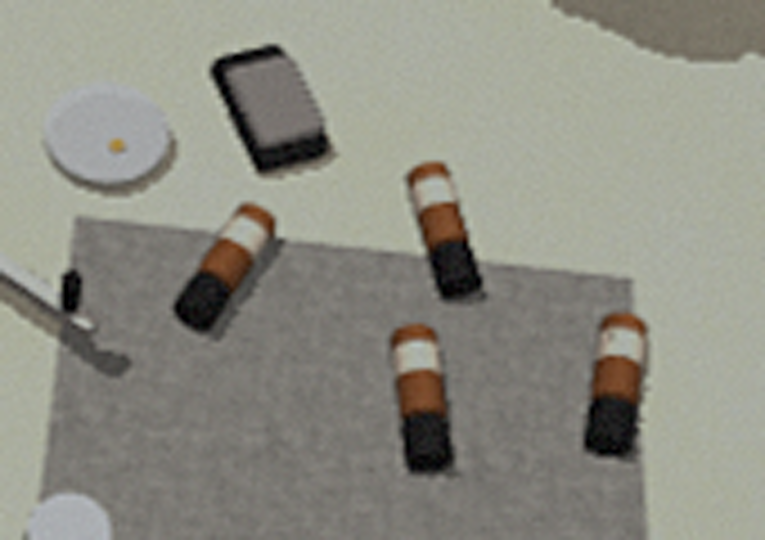

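View pics/d1.png

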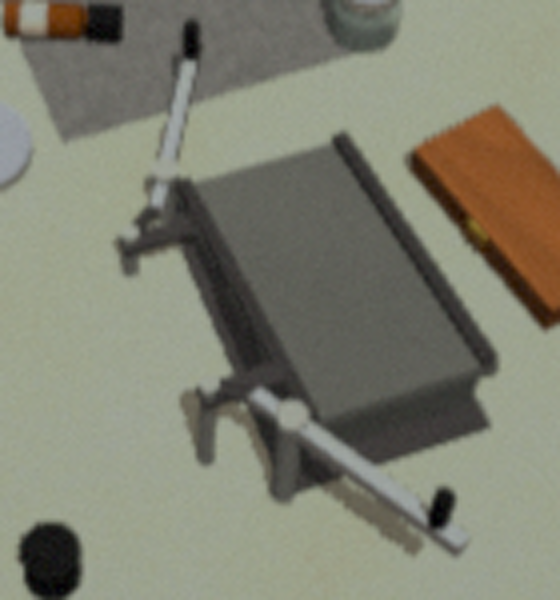

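View pics/d2.png

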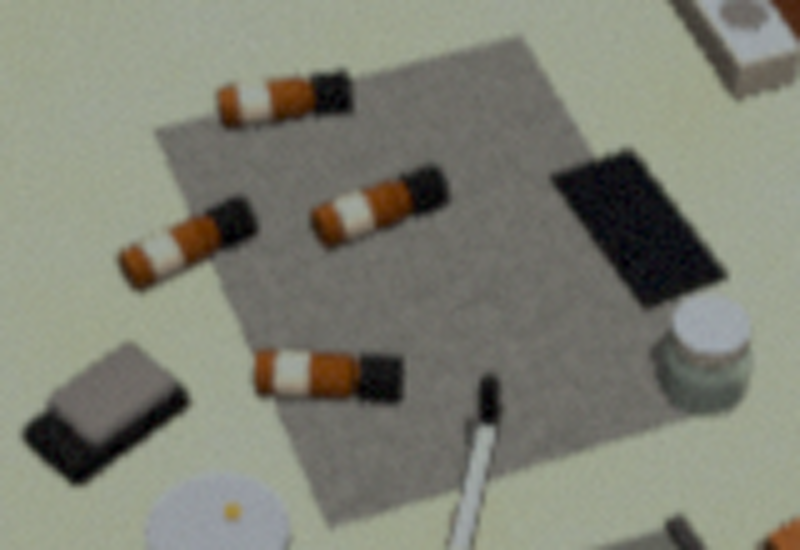

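```bash
cat > m1.py <<'E'
from h import *
cs=arm.capture("scene");cd=arm.capture("side")
S=lambda u,v:(140+u/4,140+v/4)
D=lambda u,v:(230+u/4,190+v/4)
pts={"gate_h":(S(219,142),D(293,413),.114),"stop_h":(S(543,230),D(160,190),.057),"gate_p":(S(57,158),D(447,490),.152),"stop_p":(S(663,284),D(192,24),.095)}
def tri(a,b):
    P=[]
    for c,uv in((cs,a),(cd,b)):
        K,Rm,p=cam(c);d=Rm@np.linalg.inv(K)@[*uv,1];P.append((p,d/np.linalg.norm(d)))
    A=sum(np.eye(3)-np.outer(d,d) for p,d in P);bb=sum((np.eye(3)-np.outer(d,d))@p for p,d in P)
    return np.linalg.solve(A,bb)
if __name__=="__main__":
    for k,(a,b,z) in pts.items(): print(k,tri(a,b).round(4),ray(cs,a,z).round(4),ray(cd,b,z).round(4))
    S2=lambda u,v:(290+u/4.5,150+v/4.5)
    D2=lambda u,v:(180+u/5,120+v/5)
    # near cap-end / base-end centres
    T={"A":((258,212),(194,320),(262,373),(396,380)),"B":((428,170),(462,290),(130,272),(248,215)),"C":((412,332),(430,462),(320,228),(440,184)),"D":((626,322),(608,446),(226,106),(346,92))}
    for k,(a,b,e,f) in T.items():
        print(k,"base",tri(S2(*a),D2(*e)).round(3),"cap",tri(S2(*b),D2(*f)).round(3), np.round((ray(cs,S2(*a),.016)+ray(cs,S2(*b),.016))/2,3),np.round((ray(cd,D2(*e),.016)+ray(cd,D2(*f),.016))/2,3))
E
python3 m1.py
```

```text
gate_h [ 0.4943 -0.245   0.1175] [ 0.4908 -0.2453  0.114 ] [ 0.4959 -0.2445  0.114 ]
stop_h [0.4948 0.0006 0.0447] [0.4999 0.0047 0.057 ] [ 0.4937 -0.011   0.057 ]
gate_p [ 0.5509 -0.3447  0.1551] [ 0.5482 -0.3455  0.152 ] [ 0.5524 -0.3441  0.152 ]
stop_p [0.5638 0.1024 0.0972] [0.5613 0.1033 0.095 ] [0.5651 0.1029 0.095 ]
A base [0.447 0.226 0.021] cap [0.533 0.191 0.011] [0.488 0.21  0.016] [0.491 0.206 0.016]
B base [0.391 0.348 0.019] cap [0.487 0.374 0.014] [0.437 0.362 0.016] [0.44  0.359 0.016]
C base [0.529 0.338 0.019] cap [0.627 0.352 0.015] [0.576 0.347 0.016] [0.579 0.345 0.016]
D base [0.504 0.483 0.021] cap [0.597 0.471 0.013] [0.548 0.479 0.016] [0.552 0.475 0.016]
```

```bash
cat > ov.py <<'E'
from h import *
import sys
def w(rk,p):
    c,s=np.cos(rk[2]),np.sin(rk[2]);return np.array([rk[0]+c*p[0]-s*p[1],rk[1]+s*p[0]+c*p[1],p[2]])
def ov(rk,n,name,x0,y0,wd,h,f,ga=None,sa=None,s=None):
    c=arm.capture(n);im=cv2.resize(c["pixels"][y0:y0+h,x0:x0+wd,::-1],None,fx=f,fy=f,interpolation=cv2.INTER_CUBIC)
    def L(a,b,col):
        q=[tuple(int(v) for v in (proj(c,w(rk,p),s)-[x0,y0])*f) for p in(a,b)];cv2.line(im,*q,col,1)
    z=lambda y:.062-.249*y
    for x in(-.06,.06): L((x,-.125,z(-.125)),(x,.125,z(.125)),(0,255,0))
    for y in(-.125,.125): L((-.06,y,z(y)),(.06,y,z(y)),(0,255,0))
    for x in(-.06,.06): L((x,-.125,z(-.125)+.008),(x,.125,z(.125)+.008),(255,255,0))
    for a,b in(((-.08,-.126),(.08,-.126)),((.08,-.126),(.08,.126)),((.08,.126),(-.08,.126)),((-.08,.126),(-.08,-.126))): L((*a,0),(*b,0),(0,0,255))
    for hy,hz in((-.126,.106),(.126,.049)): L((-.081,hy,hz-.05),(-.081,hy,hz+.008),(255,0,255))
    cv2.imwrite("pics/"+name+".png",im)
E
python3 - <<'E'
from ov import *
rk=(.5765,-.121,-.012)
ov(rk,"scene","o1",140,140,200,140,4);ov(rk,"side","o2",230,190,140,150,4)
E
```

```text
(no output)
```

View pics/o1.png

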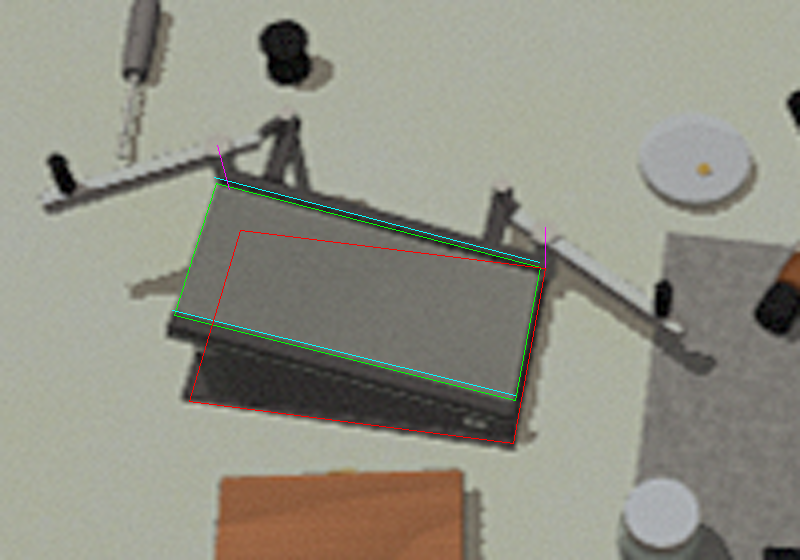

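View pics/o2.png

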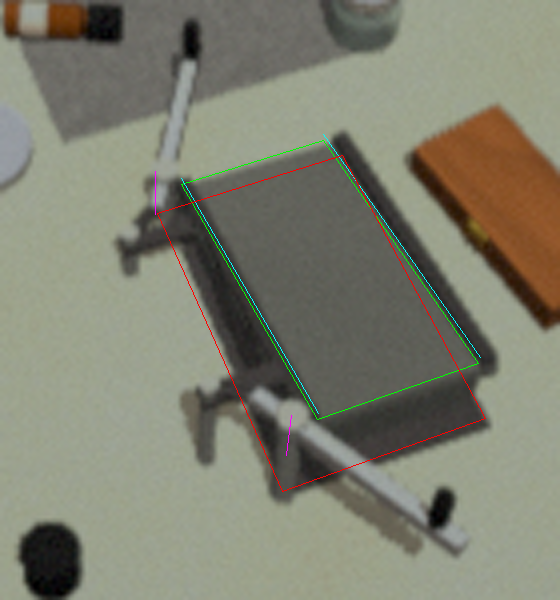

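The overlay fits to about 2 mm. The rack is at about (0.578, -0.122) with yaw -0.01, stop_arm at about 0.57 and gate_arm at about 0.5. I'll move towards the stop pin first.

Call:
carry_out(rows=[{"offset":[0,0,0],"twist":-7.9,"fingers":0},{"offset":[0,0,0],"twist":-7.9,"fingers":0},{"offset":[-38,28,0],"twist":0,"fingers":0},{"offset":[-38,28,0],"twist":0,"fingers":0},{"offset":[-38,28,0],"twist":0,"fingers":0},{"offset":[-38,28,0],"twist":0,"fingers":0},{"offset":[-38,28,0],"twist":0,"fingers":0},{"offset":[-38,28,0],"twist":0,"fingers":0},{"offset":[-38,28,0],"twist":0,"fingers":0},{"offset":[-38,28,0],"twist":0,"fingers":0},{"offset":[-38,28,0],"twist":0,"fingers":0},{"offset":[-38,28,0],"twist":0,"fingers":0}], grip_force=10)

```text
time: 1.65
position: [0.4661, 0.2443, 0.2398]
tcp_rot: [3.142, -0.008, 1.599]
wrist_force: [0.8, 0.7, -0.0]
finger_gap: 0.0918
```

Call:
carry_out(rows=[{"offset":[-35,24,0],"twist":1.6,"fingers":0},{"offset":[-35,24,0],"twist":0,"fingers":0},{"offset":[-35,24,0],"twist":0,"fingers":0},{"offset":[-35,24,0],"twist":0,"fingers":0},{"offset":[0,0,0],"twist":0,"fingers":0}])

```text
time: 2.15
position: [0.5707, 0.0898, 0.2401]
tcp_rot: [3.136, -0.005, 1.558]
wrist_force: [-0.4, -0.3, -0.1]
finger_gap: 0.0922
```

```bash
cat > look.py <<'E'
from h import *
import sys
s=arm.get_state();c=arm.capture("wrist");cv2.imwrite("pics/"+sys.argv[1]+".png",c["pixels"][:,:,::-1])
print(s["time"],s["position"].round(4),s["tcp_rot"].round(3))
for z,lab in((.095,"stop"),(.152,"gate")):
  pass
print(proj(c,[.563,.103,.095],s))
E
python3 look.py w1
```

```text
2.15 [0.5707 0.0898 0.2401] [ 3.136 -0.005  1.558]
[288.7350247  187.36788969]
```

View pics/w1.png

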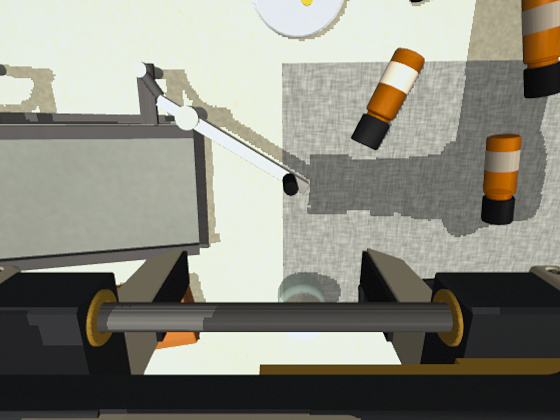

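The pin top shows at about (291,181), close to where I predicted it. I'll refine.

```bash
python3 - <<'E'
from h import *
s=arm.get_state();c=arm.capture("wrist")
print(ray(c,(291,180),.095,s),ray(c,(187,118),.057,s))
E
```

```text
[0.55441658 0.10867738 0.095     ] [0.50185609 0.01099    0.057     ]
```

Call:
carry_out(rows=[{"offset":[5,-4,40],"twist":0,"fingers":0},{"offset":[5,-4,40],"twist":0,"fingers":0},{"offset":[4,-2,40],"twist":0,"fingers":0},{"offset":[2,-2,30],"twist":0,"fingers":0},{"offset":[0,0,8],"twist":0,"fingers":0}])

```text
time: 2.75
position: [0.5564, 0.125, 0.0821]
tcp_rot: [3.13, -0.016, 1.576]
wrist_force: [-0.4, -0.0, 0.3]
finger_gap: 0.0921
```

Call:
carry_out(rows=[{"offset":[0,0,0],"twist":0,"fingers":0.85},{"offset":[0,0,0],"twist":0,"fingers":0.85},{"offset":[0,0,0],"twist":0,"fingers":0.85},{"offset":[0,0,0],"twist":0,"fingers":0.9},{"offset":[0,0,0],"twist":0,"fingers":0.9},{"offset":[0,0,0],"twist":0,"fingers":0.9}])

```text
time: 3.35
position: [0.5557, 0.1245, 0.0862]
tcp_rot: [3.131, -0.013, 1.577]
wrist_force: [-3.8, -7.1, -1.6]
finger_gap: 0.0484
```

```bash
python3 look.py w2; python3 -c "
from h import *
c=arm.capture('side');crop(c,'d3',200,150,200,150,4)"
```

```text
3.35 [0.5557 0.1245 0.0862] [ 3.131 -0.013  1.577]
[230.27307462 301.22095953]
```

View pics/w2.png

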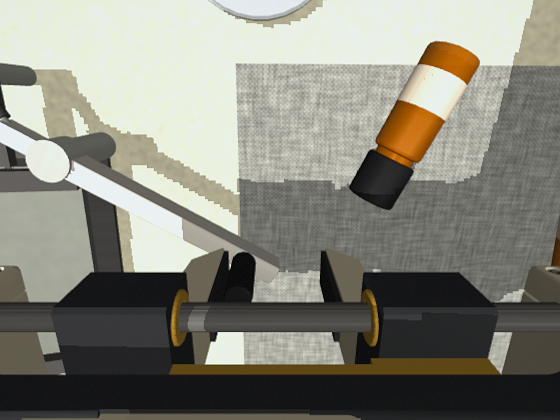

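View pics/d3.png

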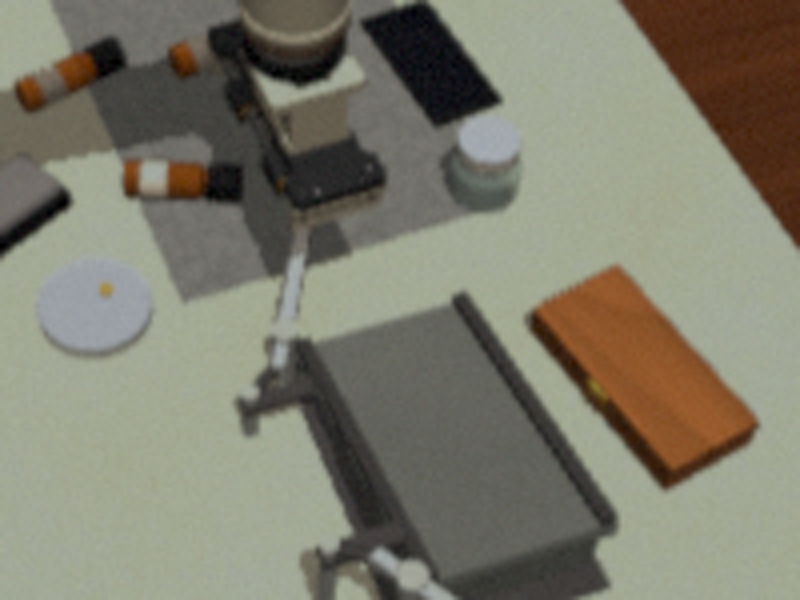

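The pin is touching the -y finger, so the gripper sits about 17 mm too far to +y. I'll centre it and pinch.

Call:
carry_out(rows=[{"offset":[-9,2,2],"twist":0,"fingers":0.5},{"offset":[-8,1,2],"twist":0,"fingers":0.6},{"offset":[0,0,2],"twist":0,"fingers":0.85},{"offset":[0,0,0],"twist":0,"fingers":0.9},{"offset":[0,0,0],"twist":0,"fingers":0.9},{"offset":[0,0,0],"twist":0,"fingers":0.9}])

```text
time: 4.05
position: [0.5602, 0.1081, 0.0812]
tcp_rot: [3.128, -0.016, 1.576]
wrist_force: [-0.2, -0.7, -1.1]
finger_gap: 0.0135
```

Call:
carry_out(rows=[{"offset":[-8,9,0],"twist":0,"fingers":0.9},{"offset":[-8,8,0],"twist":0,"fingers":0.9},{"offset":[-8,8,0],"twist":0,"fingers":0.9},{"offset":[-9,7,0],"twist":0,"fingers":0.9},{"offset":[-10,6,0],"twist":0,"fingers":0.9},{"offset":[-10,5,0],"twist":0,"fingers":0.9}])

```text
time: 4.65
position: [0.6086, 0.0622, 0.0812]
tcp_rot: [3.123, -0.025, 1.586]
wrist_force: [2.2, 2.9, -1.4]
finger_gap: 0.0139
```

Call:
carry_out(rows=[{"offset":[-11,2,0],"twist":0,"fingers":0.9},{"offset":[-11,1,0],"twist":0,"fingers":0.9},{"offset":[-11,0,0],"twist":0,"fingers":0.9},{"offset":[-11,0,0],"twist":0,"fingers":0.9},{"offset":[-11,0,0],"twist":0,"fingers":0.9},{"offset":[-6,0,0],"twist":0,"fingers":0.9},{"offset":[0,0,0],"twist":0,"fingers":0.9}])

```text
time: 5.35
position: [0.6192, 0.0043, 0.0812]
tcp_rot: [3.111, -0.038, 1.587]
wrist_force: [2.7, -2.5, -3.5]
finger_gap: 0.0141
```

Now I'll release, rise and check that it seated.

Call:
carry_out(rows=[{"offset":[-4,0,0],"twist":0,"fingers":0.9},{"offset":[0,0,0],"twist":0,"fingers":0.6},{"offset":[0,0,0],"twist":0,"fingers":0.5},{"offset":[0,0,-30],"twist":0,"fingers":0.5},{"offset":[0,0,-40],"twist":0,"fingers":0.5},{"offset":[35,-20,-40],"twist":0,"fingers":0.3},{"offset":[45,-20,-10],"twist":0,"fingers":0},{"offset":[45,-20,0],"twist":0,"fingers":0},{"offset":[0,0,0],"twist":0,"fingers":0}])

```text
time: 6.25
position: [0.5516, 0.1086, 0.2034]
tcp_rot: [3.121, -0.033, 1.575]
wrist_force: [0.1, 0.2, -0.9]
finger_gap: 0.0735
```

```bash
python3 look.py w3; python3 - <<'E'
from ov import *
c=arm.capture('side');crop(c,'d4',200,150,200,150,4)
E
```

```text
6.25 [0.5516 0.1086 0.2034] [ 3.121 -0.033  1.575]
[263.69757859 219.89093005]
```

View pics/w3.png

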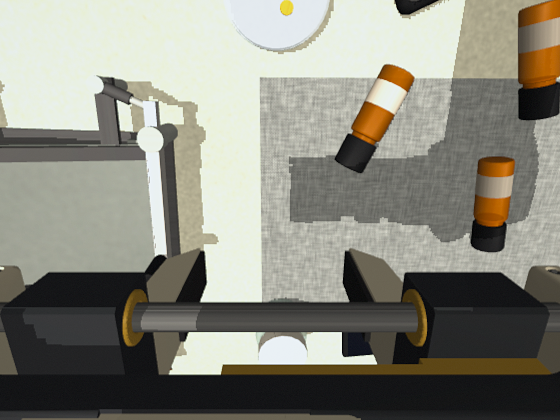

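View pics/d4.png

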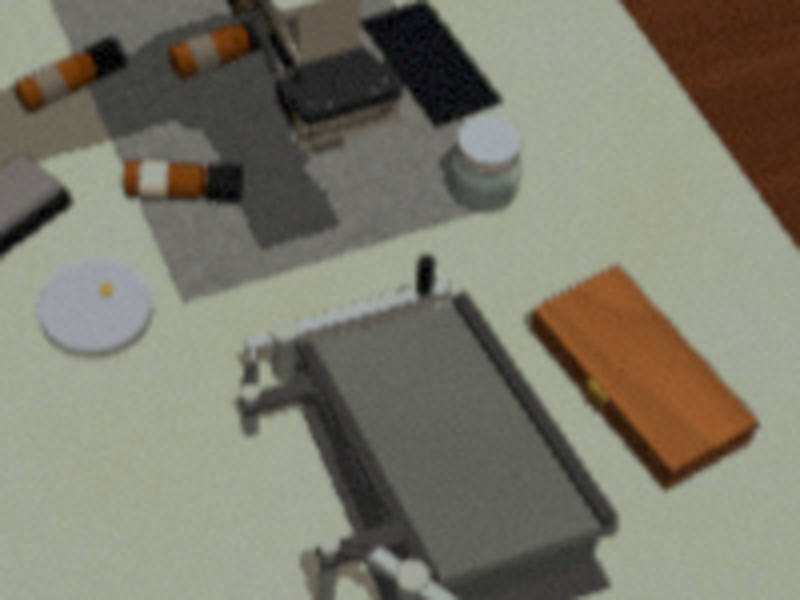

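The stop arm lies across the low end with its bar parallel to the end, so it is seated. Next I'll measure the nearest tube in the wrist view: base at about (398,72), cap at about (353,163).

```bash
python3 - <<'E'
from h import *
s=arm.get_state();c=arm.capture("wrist")
for n,a,b in(("A",(398,72),(353,164)),("C",(496,162),(488,244)),("B",(540,8),(539,112))):
    p=ray(c,a,.016,s);q=ray(c,b,.016,s);print(n,p.round(4),q.round(4),((p+q)/2).round(4),np.linalg.norm(p-q),np.degrees(np.arctan2(*(q-p)[1::-1])))
E
```

```text
A [0.4499 0.2224 0.016 ] [0.5365 0.1868 0.016 ] [0.4932 0.2046 0.016 ] 0.09359541427228228 -22.32066019621791
C [0.5356 0.3346 0.016 ] [0.6286 0.3462 0.016 ] [0.5821 0.3404 0.016 ] 0.093703828709618 7.155251697165668
B [0.3972 0.3435 0.016 ] [0.4863 0.3665 0.016 ] [0.4418 0.355  0.016 ] 0.09198006855428505 14.480390310583644
```

Call:
carry_out(rows=[{"offset":[0,0,0],"twist":7.5,"fingers":0.1},{"offset":[0,0,0],"twist":7.5,"fingers":0.1},{"offset":[0,0,0],"twist":7.5,"fingers":0.1},{"offset":[22,-30,15],"twist":0,"fingers":0.1},{"offset":[22,-30,15],"twist":0,"fingers":0.1},{"offset":[22,-30,15],"twist":0,"fingers":0.1},{"offset":[0,0,0],"twist":0,"fingers":0.1}])

```text
time: 7.1
position: [0.5046, 0.1805, 0.1531]
tcp_rot: [3.133, -0.024, 1.126]
wrist_force: [-0.2, 0.3, -0.7]
finger_gap: 0.0831
```

```bash
cat > plan.py <<'E'
from h import *
import sys
x,y,z,yaw=map(float,sys.argv[1:5])   # m, deg
s=arm.get_state();M=R.from_euler('xyz',s["tcp_rot"]).as_matrix()
d=M.T@(np.array([x,y,z])-s["position"])
cy=np.degrees(np.arctan2(M[1,0],M[0,0]));dy=(yaw-cy+90)%180-90
print("t",s["time"],"pos",s["position"].round(4),"yaw",cy.round(1),"rot",s["tcp_rot"].round(3),"gap",round(s["finger_gap"],4),"F",s["wrist_force"].round(1))
print("offset mm",(d*1e3).round(1),"twist",-dy.round(1), "j",s["joint_positions"].round(2))
E
python3 plan.py .4915 .206 .024 67.7; python3 look.py w4
```

```text
t 7.1 pos [0.5046 0.1805 0.1531] yaw 64.5 rot [ 3.133 -0.024  1.126] gap 0.0831 F [-0.2  0.3 -0.7]
offset mm [ 14.4 -23.9 129.3] twist -3.2 j [-0.2   0.37 -0.23  1.94  0.1   0.82  0.65]
7.1 [0.5046 0.1805 0.1531] [ 3.133 -0.024  1.126]
[212.21038648 340.001444  ]
```

View pics/w4.png

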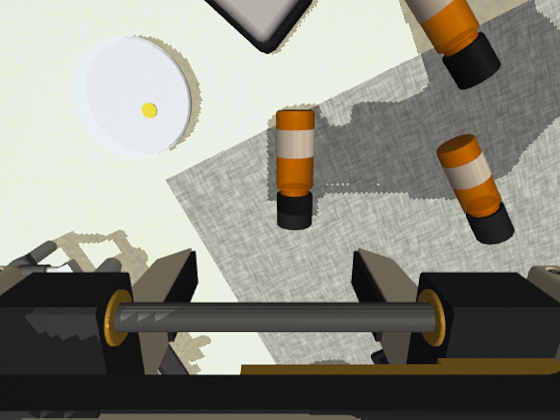

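```bash
cat > tube.py <<'E'
from h import *
import sys
v=list(map(float,sys.argv[1:5]))
s=arm.get_state();c=arm.capture("wrist")
p=ray(c,v[:2],.016,s);q=ray(c,v[2:],.016,s)
print(p.round(4),q.round(4),"mid",((p+q)/2).round(4),"L",np.linalg.norm(p-q).round(4),"jawyaw",(np.degrees(np.arctan2(*(q-p)[1::-1]))+90).round(1))
E
python3 tube.py 295 110 294 224
```

```text
[0.4484 0.2274 0.016 ] [0.5392 0.1851 0.016 ] mid [0.4938 0.2063 0.016 ] L 0.1002 jawyaw 65.0
```

Call:
carry_out(rows=[{"offset":[9,-11,30],"twist":0,"fingers":0.1},{"offset":[9,-10,30],"twist":0,"fingers":0.1},{"offset":[0,0,20],"twist":0,"fingers":0.1},{"offset":[0,0,0],"twist":0,"fingers":0.1}])

```text
time: 7.6
position: [0.5076, 0.1928, 0.0744]
tcp_rot: [3.12, -0.023, 1.105]
wrist_force: [-0.2, -0.8, 0.6]
finger_gap: 0.0829
```

```bash
python3 plan.py .493 .206 .024 65; python3 look.py w5
```

```text
t 7.6 pos [0.5076 0.1928 0.0744] yaw 63.3 rot [ 3.12  -0.023  1.105] gap 0.0829 F [-0.2 -0.8  0.6]
offset mm [  4.1 -20.1  50.1] twist -1.7 j [-0.25  0.5  -0.2   1.97  0.16  0.65  0.55]
7.6 [0.5076 0.1928 0.0744] [ 3.12  -0.023  1.105]
[169.45799515 450.05223328]
```

View pics/w5.png

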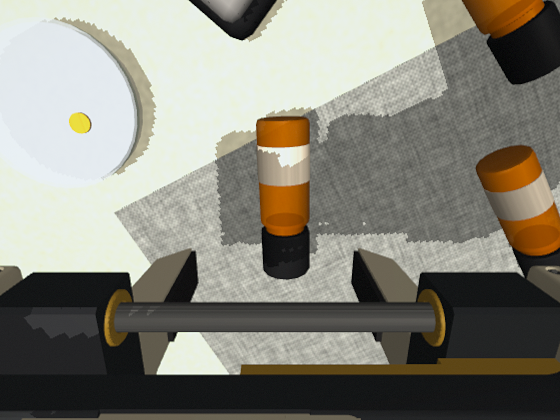

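Call:
carry_out(rows=[{"offset":[2,-12,0],"twist":-1.5,"fingers":0.1},{"offset":[2,-8,0],"twist":0,"fingers":0.1},{"offset":[0,0,0],"twist":0,"fingers":0.1}])

```text
time: 7.95
position: [0.4945, 0.2042, 0.0783]
tcp_rot: [3.115, -0.027, 1.128]
wrist_force: [0.2, 0.0, 0.8]
finger_gap: 0.0832
```

```bash
python3 plan.py .493 .206 .024 65; python3 tube.py 283 118 286 272
```

```text
t 7.95 pos [0.4945 0.2042 0.0783] yaw 64.6 rot [ 3.115 -0.027  1.128] gap 0.0832 F [0.2 0.  0.8]
offset mm [-0.5 -3.6 54.2] twist -0.4 j [-0.28  0.48 -0.21  2.    0.17  0.64  0.54]
[0.4326 0.2409 0.016 ] [0.5292 0.1986 0.016 ] mid [0.4809 0.2197 0.016 ] L 0.1055 jawyaw 66.3
```

Call:
carry_out(rows=[{"offset":[0,-2,20],"twist":0,"fingers":0.1},{"offset":[0,-2,20],"twist":0,"fingers":0.1},{"offset":[0,-2,10],"twist":0,"fingers":0.1},{"offset":[0,0,0],"twist":0,"fingers":0.1}])

```text
time: 8.4
position: [0.4948, 0.2083, 0.031]
tcp_rot: [3.108, -0.032, 1.128]
wrist_force: [-0.6, -0.2, -0.0]
finger_gap: 0.0827
```

```bash
python3 plan.py .493 .206 .024 65; python3 look.py w6
```

```text
t 8.4 pos [0.4948 0.2083 0.031 ] yaw 64.7 rot [ 3.108 -0.032  1.128] gap 0.0827 F [-0.6 -0.2 -0. ]
offset mm [-3.1 -0.9  6.9] twist -0.3 j [-0.31  0.56 -0.18  2.01  0.2   0.54  0.5 ]
8.4 [0.4948 0.2083 0.031 ] [ 3.108 -0.032  1.128]
[121.45372735 584.63743537]
```

View pics/w6.png

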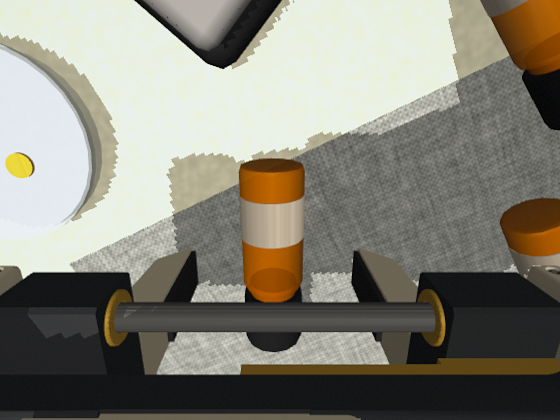

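Call:
carry_out(rows=[{"offset":[0,0,7],"twist":0,"fingers":0.3},{"offset":[0,0,0],"twist":0,"fingers":0.5},{"offset":[0,0,0],"twist":0,"fingers":0.7},{"offset":[0,0,0],"twist":0,"fingers":0.75},{"offset":[0,0,0],"twist":0,"fingers":0.8},{"offset":[0,0,0],"twist":0,"fingers":0.8}], grip_force=15)

```text
time: 9.05
position: [0.4981, 0.2091, 0.0269]
tcp_rot: [3.104, -0.036, 1.128]
wrist_force: [-1.2, 0.0, 0.2]
finger_gap: 0.0395
```

Call:
carry_out(rows=[{"offset":[0,0,3],"twist":0,"fingers":0.8},{"offset":[0,0,0],"twist":0,"fingers":0.85},{"offset":[0,0,0],"twist":0,"fingers":0.85},{"offset":[0,0,0],"twist":0,"fingers":0.85}])

```text
time: 9.45
position: [0.4987, 0.2094, 0.0244]
tcp_rot: [3.103, -0.037, 1.128]
wrist_force: [-0.0, -1.0, 1.9]
finger_gap: 0.0313
```

Call:
carry_out(rows=[{"offset":[0,0,-15],"twist":0,"fingers":0.9},{"offset":[0,0,-30],"twist":0,"fingers":0.9},{"offset":[0,0,-40],"twist":0,"fingers":0.9},{"offset":[0,0,-40],"twist":0,"fingers":0.9},{"offset":[0,0,-20],"twist":-8,"fingers":0.9},{"offset":[0,0,0],"twist":-8,"fingers":0.9},{"offset":[0,0,0],"twist":-8,"fingers":0.9},{"offset":[0,0,0],"twist":0,"fingers":0.9}])

```text
time: 10.25
position: [0.489, 0.2061, 0.1797]
tcp_rot: [3.092, -0.016, 1.562]
wrist_force: [0.1, 0.6, -0.6]
finger_gap: 0.0314
```

```bash
python3 plan.py .5805 -.060 .16 89.3
```

```text
t 10.25 pos [0.489  0.2061 0.1797] yaw 89.5 rot [ 3.092 -0.016  1.562] gap 0.0314 F [ 0.1  0.6 -0.6]
offset mm [-265.6   92.9   20.2] twist 0.2 j [-0.18  0.32 -0.33  1.95  0.15  0.84  0.98]
```

Call:
carry_out(rows=[{"offset":[-25,9,1],"twist":0,"fingers":0.9},{"offset":[-35,12,1],"twist":0,"fingers":0.9},{"offset":[-35,12,1],"twist":0,"fingers":0.9},{"offset":[-35,12,1],"twist":0,"fingers":0.9},{"offset":[-35,12,1],"twist":0,"fingers":0.9},{"offset":[-35,12,1],"twist":0,"fingers":0.9},{"offset":[-35,12,1],"twist":0,"fingers":0.9},{"offset":[-15,6,0],"twist":0,"fingers":0.9},{"offset":[0,0,0],"twist":0,"fingers":0.9}])

```text
time: 11.15
position: [0.571, -0.0525, 0.174]
tcp_rot: [3.095, -0.019, 1.532]
wrist_force: [0.4, 0.3, -1.6]
finger_gap: 0.0317
```

```bash
python3 plan.py .5805 -.060 .0775 89.3
```

```text
t 11.15 pos [ 0.571  -0.0525  0.174 ] yaw 87.8 rot [ 3.095 -0.019  1.532] gap 0.0317 F [ 0.4  0.3 -1.6]
offset mm [-9.   5.3 96.7] twist -1.5 j [ 0.23  0.39 -0.22  1.85  0.08  0.86  1.51]
```

Call:
carry_out(rows=[{"offset":[-5,3,20],"twist":-1.5,"fingers":0.9},{"offset":[-4,3,25],"twist":0,"fingers":0.9},{"offset":[0,0,20],"twist":0,"fingers":0.9},{"offset":[0,0,8],"twist":0,"fingers":0.9},{"offset":[0,0,0],"twist":0,"fingers":0.9}])

```text
time: 11.65
position: [0.5793, -0.0512, 0.1004]
tcp_rot: [3.095, -0.023, 1.557]
wrist_force: [-0.8, -0.6, -1.3]
finger_gap: 0.0317
```

```bash
python3 plan.py .5805 -.060 .0775 89.3;python3 look.py w7; python3 - <<'E'
from ov import *
c=arm.capture('side');crop(c,'d5',200,150,200,150,4)
c=arm.capture('scene');crop(c,'s5',160,130,200,150,4)
E
```

```text
t 11.65 pos [ 0.5793 -0.0512  0.1004] yaw 89.2 rot [ 3.095 -0.023  1.557] gap 0.0317 F [-0.8 -0.6 -1.3]
offset mm [-9.3  0.2 22.7] twist -0.1 j [ 0.22  0.51 -0.21  1.88  0.11  0.72  1.51]
11.65 [ 0.5793 -0.0512  0.1004] [ 3.095 -0.023  1.557]
[582.64316793 236.83883878]
```

View pics/w7.png

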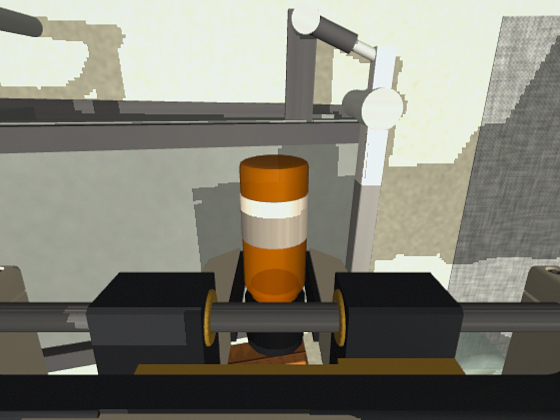

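View pics/d5.png

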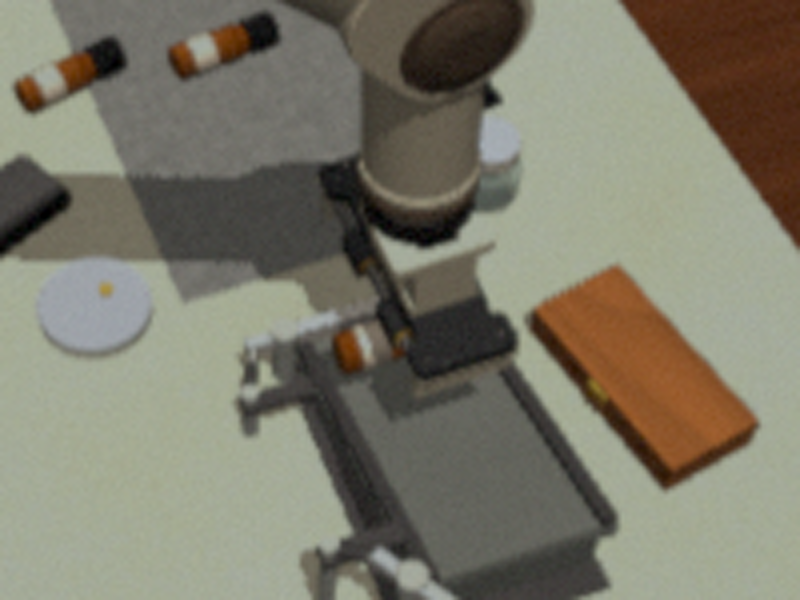

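View pics/s5.png

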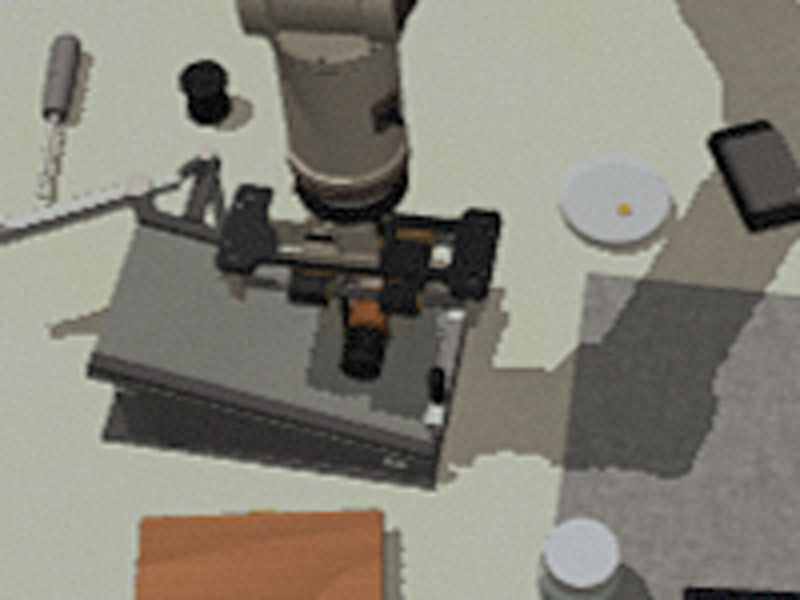

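Call:
carry_out(rows=[{"offset":[-3,0,10],"twist":0,"fingers":0.9},{"offset":[-3,0,8],"twist":0,"fingers":0.9},{"offset":[0,0,5],"twist":0,"fingers":0.9},{"offset":[0,0,0],"twist":0,"fingers":0.9}])

```text
time: 12.2
position: [0.5839, -0.0585, 0.0801]
tcp_rot: [3.086, -0.022, 1.557]
wrist_force: [0.2, 0.0, -1.7]
finger_gap: 0.0312
```

Call:
carry_out(rows=[{"offset":[0,-2,3],"twist":0,"fingers":0.9},{"offset":[0,-1,2],"twist":0,"fingers":0.9},{"offset":[0,0,2],"twist":0,"fingers":0.9},{"offset":[0,0,0],"twist":0,"fingers":0.9}])

```text
time: 12.6
position: [0.5812, -0.0585, 0.0723]
tcp_rot: [3.086, -0.022, 1.556]
wrist_force: [0.2, -0.4, -1.2]
finger_gap: 0.0318
```

Call:
carry_out(rows=[{"offset":[0,0,2],"twist":0,"fingers":0.9},{"offset":[0,0,0],"twist":0,"fingers":0.9}])

```text
time: 12.8
position: [0.5819, -0.0583, 0.0713]
tcp_rot: [3.085, -0.022, 1.556]
wrist_force: [-1.0, 0.3, -1.2]
finger_gap: 0.0316
```

Call:
carry_out(rows=[{"offset":[0,0,0],"twist":0,"fingers":0.6},{"offset":[0,0,0],"twist":0,"fingers":0.54},{"offset":[0,0,0],"twist":0,"fingers":0.52},{"offset":[0,0,-5],"twist":0,"fingers":0.52},{"offset":[0,0,-10],"twist":0,"fingers":0.52},{"offset":[0,0,-15],"twist":0,"fingers":0.52},{"offset":[0,0,-30],"twist":0,"fingers":0.52},{"offset":[0,0,-40],"twist":0,"fingers":0.3}])

```text
time: 13.6
position: [0.5729, -0.0599, 0.172]
tcp_rot: [3.094, -0.023, 1.557]
wrist_force: [0.9, 0.2, 0.3]
finger_gap: 0.0485
```

```bash
python3 look.py w8; python3 - <<'E'
from ov import *
c=arm.capture('side');crop(c,'d6',200,110,200,150,4)
E
```

```text
13.6 [ 0.5729 -0.0599  0.172 ] [ 3.094 -0.023  1.557]
[501.79290804 200.52312979]
```

View pics/w8.png

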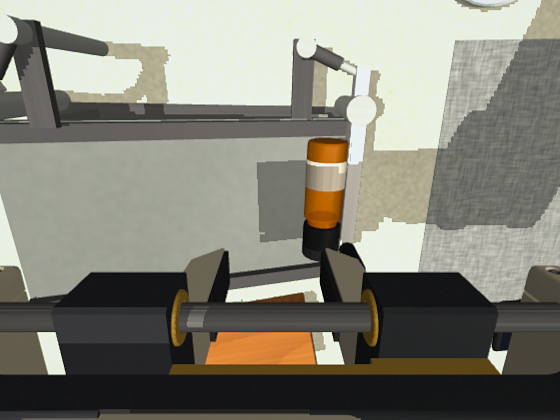

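View pics/d6.png

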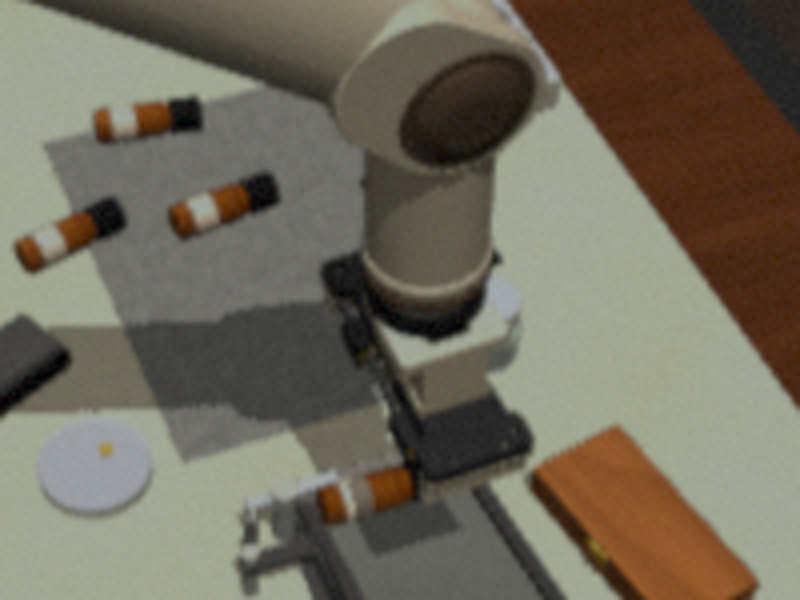

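Tube 1 rolled against the stop bar and lies crosswise. Next is the tube near (0.44, 0.357).

Call:
carry_out(rows=[{"offset":[30,-8,-2],"twist":0,"fingers":0.1},{"offset":[42,-13,0],"twist":0,"fingers":0.1},{"offset":[42,-13,0],"twist":0,"fingers":0.1},{"offset":[42,-13,0],"twist":0,"fingers":0.1},{"offset":[42,-13,0],"twist":0,"fingers":0.1},{"offset":[42,-13,0],"twist":0,"fingers":0.1},{"offset":[42,-13,0],"twist":0,"fingers":0.1},{"offset":[42,-10,0],"twist":-5,"fingers":0.1},{"offset":[30,0,0],"twist":-5,"fingers":0.1},{"offset":[0,0,0],"twist":-5,"fingers":0.1},{"offset":[0,0,0],"twist":0,"fingers":0.1}])

```text
time: 14.8
position: [0.487, 0.3068, 0.195]
tcp_rot: [3.055, -0.001, 1.821]
wrist_force: [0.6, -0.5, 0.2]
finger_gap: 0.0824
```

```bash
python3 plan.py .44 .357 .024 104.5; python3 look.py w9
```

```text
t 14.8 pos [0.487  0.3068 0.195 ] yaw 104.3 rot [ 3.055e+00 -1.000e-03  1.821e+00] gap 0.0824 F [ 0.6 -0.5  0.2]
offset mm [ 60.2 -47.8 167.5] twist -0.2 j [-0.3   0.37 -0.4   1.86  0.23  0.88  1.01]
14.8 [0.487  0.3068 0.195 ] [ 3.055e+00 -1.000e-03  1.821e+00]
[  4.90377258 229.02853932]
```

View pics/w9.png

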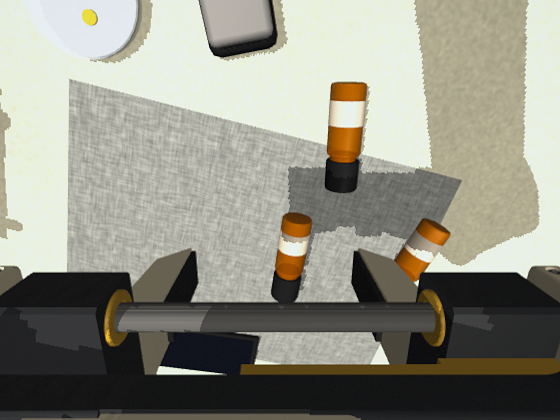

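```bash
python3 tube.py 348 84 341 188;python3 tube.py 296 217 285 298
```

```text
[0.3913 0.3505 0.016 ] [0.4866 0.3762 0.016 ] mid [0.439  0.3633 0.016 ] L 0.0988 jawyaw 105.1
[0.5293 0.3394 0.016 ] [0.6332 0.3549 0.016 ] mid [0.5812 0.3472 0.016 ] L 0.1051 jawyaw 98.5
```

Call:
carry_out(rows=[{"offset":[22,-16,25],"twist":0,"fingers":0.1},{"offset":[22,-16,35],"twist":0,"fingers":0.1},{"offset":[20,-16,35],"twist":0,"fingers":0.1},{"offset":[0,0,10],"twist":0,"fingers":0.1},{"offset":[0,0,0],"twist":0,"fingers":0.1}])

```text
time: 15.45
position: [0.4411, 0.3526, 0.0853]
tcp_rot: [3.047, 0.002, 1.792]
wrist_force: [0.2, -0.5, 0.0]
finger_gap: 0.0825
```

```bash
python3 plan.py .439 .361 .024 105; python3 look.py w10
```

```text
t 15.45 pos [0.4411 0.3526 0.0853] yaw 102.6 rot [3.047e+00 2.000e-03 1.792e+00] gap 0.0825 F [ 0.2 -0.5  0. ]
offset mm [ 8.8 -6.  61. ] twist -2.4 j [-0.47  0.5  -0.34  1.96  0.36  0.66  0.74]
15.45 [0.4411 0.3526 0.0853] [3.047e+00 2.000e-03 1.792e+00]
[-218.7698953   385.60435333]
```

View pics/w10.png

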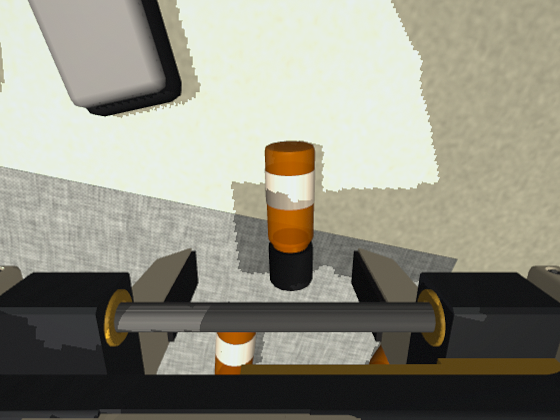

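```bash
python3 tube.py 290 146 291 288
```

```text
[0.3902 0.3507 0.016 ] [0.4956 0.3774 0.016 ] mid [0.4429 0.3641 0.016 ] L 0.1087 jawyaw 104.2
```

Call:
carry_out(rows=[{"offset":[4,-4,20],"twist":-1.5,"fingers":0.1},{"offset":[3,-4,20],"twist":0,"fingers":0.1},{"offset":[0,-2,8],"twist":0,"fingers":0.1},{"offset":[0,0,0],"twist":0,"fingers":0.1}])

```text
time: 15.95
position: [0.4438, 0.358, 0.0437]
tcp_rot: [3.033, 0.0, 1.808]
wrist_force: [-0.2, 0.1, 0.6]
finger_gap: 0.0828
```

```bash
python3 plan.py .439 .361 .024 104; python3 look.py w11
```

```text
t 15.95 pos [0.4438 0.358  0.0437] yaw 103.6 rot [3.033 0.    1.808] gap 0.0828 F [-0.2  0.1  0.6]
offset mm [ 4.1 -6.  19.1] twist -0.4 j [-0.51  0.57 -0.3   1.97  0.42  0.56  0.7 ]
15.95 [0.4438 0.358  0.0437] [3.033 0.    1.808]
[-375.69602875  459.75439335]
```

View pics/w11.png

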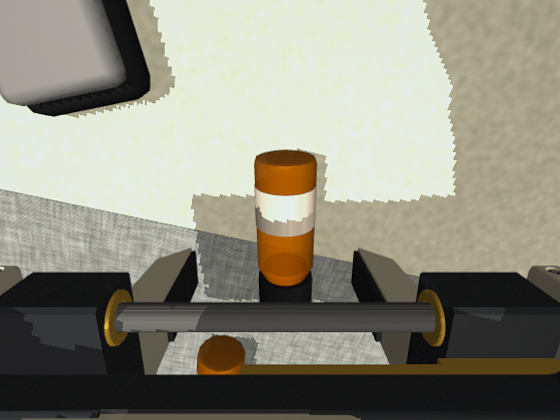

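Call:
carry_out(rows=[{"offset":[3,-4,8],"twist":0,"fingers":0.15},{"offset":[3,-3,9],"twist":0,"fingers":0.3},{"offset":[0,0,2],"twist":0,"fingers":0.5},{"offset":[0,0,0],"twist":0,"fingers":0.6},{"offset":[0,0,0],"twist":0,"fingers":0.8},{"offset":[0,0,0],"twist":0,"fingers":0.85},{"offset":[0,0,0],"twist":0,"fingers":0.85}])

```text
time: 16.7
position: [0.4401, 0.3644, 0.0263]
tcp_rot: [3.027, -0.002, 1.806]
wrist_force: [-0.3, 0.9, 0.9]
finger_gap: 0.0348
```

Call:
carry_out(rows=[{"offset":[0,0,2],"twist":0,"fingers":0.85},{"offset":[0,0,0],"twist":0,"fingers":0.85},{"offset":[0,0,0],"twist":0,"fingers":0.85}])

```text
time: 17.0
position: [0.4408, 0.3646, 0.0261]
tcp_rot: [3.026, -0.002, 1.806]
wrist_force: [-0.4, 0.3, -1.2]
finger_gap: 0.0315
```

Call:
carry_out(rows=[{"offset":[0,0,-15],"twist":0,"fingers":0.9},{"offset":[0,0,-30],"twist":0,"fingers":0.9},{"offset":[0,0,-40],"twist":0,"fingers":0.9},{"offset":[0,0,-40],"twist":0,"fingers":0.9},{"offset":[0,0,-10],"twist":7,"fingers":0.9},{"offset":[0,0,0],"twist":7,"fingers":0.9},{"offset":[0,0,0],"twist":0,"fingers":0.9}])

```text
time: 17.7
position: [0.4236, 0.36, 0.1695]
tcp_rot: [3.031, -0.031, 1.557]
wrist_force: [0.1, -0.1, -1.4]
finger_gap: 0.0313
```

```bash
python3 plan.py .5805 -.080 .16 89.3; python3 look.py w12
```

```text
t 17.7 pos [0.4236 0.36   0.1695] yaw 89.2 rot [ 3.031 -0.031  1.557] gap 0.0313 F [ 0.1 -0.1 -1.4]
offset mm [-437.8  162.5   14.1] twist -0.1 j [-0.5   0.35 -0.35  1.94  0.26  0.78  0.56]
17.7 [0.4236 0.36   0.1695] [ 3.031 -0.031  1.557]
[-25.24843717 367.81407804]
```

View pics/w12.png

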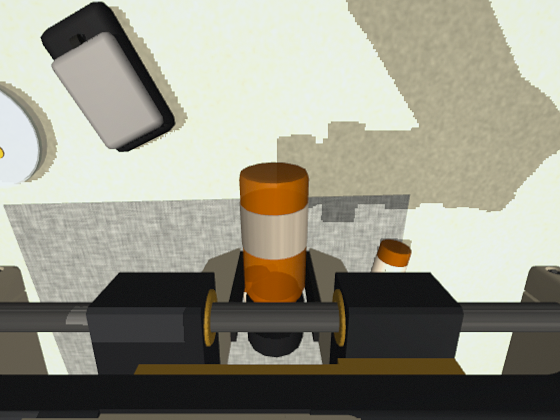

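Call:
carry_out(rows=[{"offset":[-25,10,0],"twist":0,"fingers":0.9},{"offset":[-38,14,0],"twist":0,"fingers":0.9},{"offset":[-38,14,0],"twist":0,"fingers":0.9},{"offset":[-38,14,0],"twist":0,"fingers":0.9},{"offset":[-38,14,0],"twist":0,"fingers":0.9},{"offset":[-38,14,0],"twist":0,"fingers":0.9},{"offset":[-38,14,0],"twist":0,"fingers":0.9},{"offset":[-38,14,0],"twist":0,"fingers":0.9},{"offset":[-38,14,0],"twist":0,"fingers":0.9},{"offset":[-38,14,0],"twist":0,"fingers":0.9},{"offset":[-20,8,0],"twist":0,"fingers":0.9},{"offset":[0,0,0],"twist":0,"fingers":0.9}])

```text
time: 18.95
position: [0.5704, -0.0394, 0.1693]
tcp_rot: [3.041, -0.026, 1.611]
wrist_force: [0.3, 0.3, -1.1]
finger_gap: 0.0316
```

```bash
python3 plan.py .5805 -.080 .12 89.3
```

```text
t 18.95 pos [ 0.5704 -0.0394  0.1693] yaw 92.3 rot [ 3.041 -0.026  1.611] gap 0.0316 F [ 0.3  0.3 -1.1]
offset mm [-42.3   3.6  48.9] twist 3.0 j [ 0.24  0.37 -0.23  1.91  0.07  0.78  1.58]
```

Call:
carry_out(rows=[{"offset":[-18,2,15],"twist":3,"fingers":0.9},{"offset":[-20,2,20],"twist":0,"fingers":0.9},{"offset":[-4,0,14],"twist":0,"fingers":0.9},{"offset":[0,0,10],"twist":0,"fingers":0.9},{"offset":[0,0,0],"twist":0,"fingers":0.9}])

```text
time: 19.45
position: [0.5788, -0.0753, 0.1062]
tcp_rot: [3.047, -0.035, 1.57]
wrist_force: [-0.5, -0.1, -1.3]
finger_gap: 0.0312
```

```bash
python3 plan.py .5805 -.080 .081 89.3; python3 look.py w13
```

```text
t 19.45 pos [ 0.5788 -0.0753  0.1062] yaw 90.0 rot [ 3.047 -0.035  1.57 ] gap 0.0312 F [-0.5 -0.1 -1.3]
offset mm [-5.5 -0.7 25.1] twist 0.7 j [ 0.27  0.48 -0.2   1.91  0.08  0.67  1.6 ]
19.45 [ 0.5788 -0.0753  0.1062] [ 3.047 -0.035  1.57 ]
[614.98855462 233.55703267]
```

View pics/w13.png

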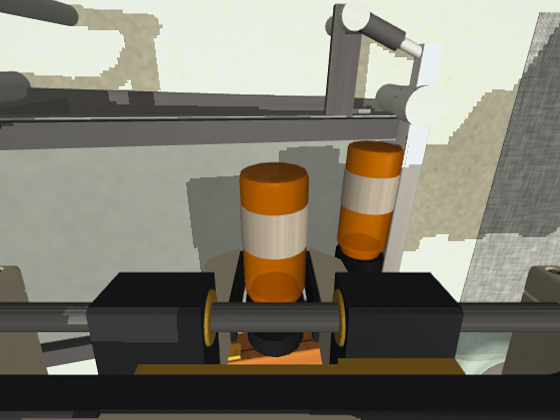

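Call:
carry_out(rows=[{"offset":[-3,0,9],"twist":0,"fingers":0.9},{"offset":[-3,0,9],"twist":0,"fingers":0.9},{"offset":[0,0,6],"twist":0,"fingers":0.9},{"offset":[0,0,0],"twist":0,"fingers":0.9}])

```text
time: 19.9
position: [0.583, -0.0772, 0.0828]
tcp_rot: [3.043, -0.035, 1.576]
wrist_force: [0.0, -0.1, -1.4]
finger_gap: 0.0318
```

Call:
carry_out(rows=[{"offset":[0,0,3],"twist":0,"fingers":0.9},{"offset":[0,0,1],"twist":0,"fingers":0.9},{"offset":[0,0,0],"twist":0,"fingers":0.6},{"offset":[0,0,0],"twist":0,"fingers":0.54},{"offset":[0,0,0],"twist":0,"fingers":0.52},{"offset":[0,0,-5],"twist":0,"fingers":0.52},{"offset":[0,0,-10],"twist":0,"fingers":0.52},{"offset":[0,0,-15],"twist":0,"fingers":0.52},{"offset":[0,0,-30],"twist":0,"fingers":0.52},{"offset":[0,0,-40],"twist":0,"fingers":0.3}])

```text
time: 20.9
position: [0.5709, -0.08, 0.1803]
tcp_rot: [3.049, -0.037, 1.577]
wrist_force: [0.8, 0.2, 1.2]
finger_gap: 0.0484
```

```bash
python3 plan.py .5805 .346 .17 97; python3 look.py w14
```

```text
t 20.9 pos [ 0.5709 -0.08    0.1803] yaw 90.4 rot [ 3.049 -0.037  1.577] gap 0.0484 F [0.8 0.2 1.2]
offset mm [425.2   9.7  26.9] twist -6.6 j [ 0.31  0.37 -0.23  1.88  0.05  0.82  1.64]
20.9 [ 0.5709 -0.08    0.1803] [ 3.049 -0.037  1.577]
[517.49084815 197.29746612]
```

View pics/w14.png

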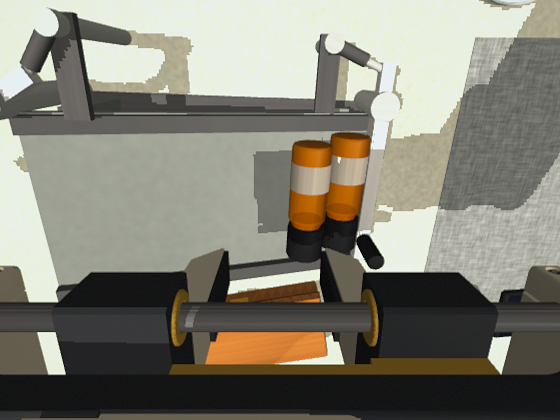

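Call:
carry_out(rows=[{"offset":[25,4,1],"twist":0,"fingers":0.1},{"offset":[40,6,1],"twist":0,"fingers":0.1},{"offset":[40,6,1],"twist":0,"fingers":0.1},{"offset":[40,6,1],"twist":0,"fingers":0.1},{"offset":[40,6,1],"twist":0,"fingers":0.1},{"offset":[40,6,1],"twist":0,"fingers":0.1},{"offset":[40,6,1],"twist":0,"fingers":0.1},{"offset":[40,6,1],"twist":0,"fingers":0.1},{"offset":[40,6,1],"twist":0,"fingers":0.1},{"offset":[40,6,1],"twist":-4,"fingers":0.1},{"offset":[25,4,1],"twist":-3,"fingers":0.1},{"offset":[0,0,0],"twist":0,"fingers":0.1}])

```text
time: 22.15
position: [0.6448, 0.3405, 0.2227]
tcp_rot: [3.004, -0.019, 1.691]
wrist_force: [0.3, 0.3, -0.1]
finger_gap: 0.0829
```

```bash
python3 plan.py .5805 .346 .024 97; python3 look.py w15
```

```text
t 22.15 pos [0.6448 0.3405 0.2227] yaw 96.9 rot [ 3.004 -0.019  1.691] gap 0.0829 F [ 0.3  0.3 -0.1]
offset mm [  9.3 -89.8 188.4] twist -0.1 j [-0.34  0.56 -0.3   1.48  0.24  1.    0.99]
22.15 [0.6448 0.3405 0.2227] [ 3.004 -0.019  1.691]
[-57.96129983  35.42088811]
```

View pics/w15.png

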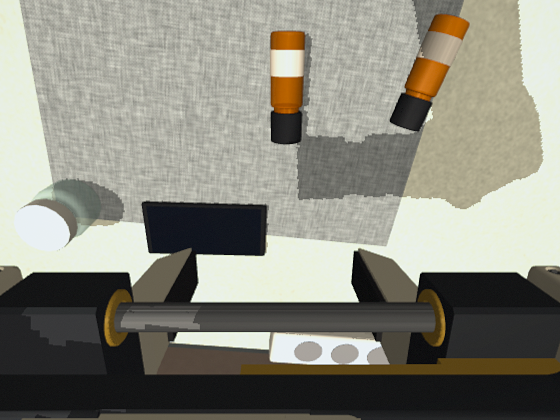

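```bash
python3 tube.py 287 32 286 140; python3 tube.py 452 17 408 127
```

```text
[0.5294 0.3392 0.016 ] [0.6275 0.3516 0.016 ] mid [0.5784 0.3454 0.016 ] L 0.0989 jawyaw 97.2
[0.5012 0.4815 0.016 ] [0.6009 0.4707 0.016 ] mid [0.551  0.4761 0.016 ] L 0.1002 jawyaw 83.8
```

Call:
carry_out(rows=[{"offset":[2,-20,20],"twist":0,"fingers":0.1},{"offset":[2,-25,35],"twist":0,"fingers":0.1},{"offset":[2,-25,35],"twist":0,"fingers":0.1},{"offset":[2,-12,30],"twist":0,"fingers":0.1},{"offset":[0,0,10],"twist":0,"fingers":0.1},{"offset":[0,0,0],"twist":0,"fingers":0.1}])

```text
time: 22.9
position: [0.589, 0.3201, 0.0838]
tcp_rot: [2.995, -0.009, 1.66]
wrist_force: [0.4, -0.2, 0.2]
finger_gap: 0.0827
```

```bash
python3 plan.py .579 .3455 .024 97; python3 look.py w16
```

```text
t 22.9 pos [0.589  0.3201 0.0838] yaw 95.1 rot [ 2.995 -0.009  1.66 ] gap 0.0827 F [ 0.4 -0.2  0.2]
offset mm [ 25.6 -16.4  58.3] twist -1.9 j [-0.39  0.62 -0.24  1.74  0.32  0.68  0.84]
22.9 [0.589  0.3201 0.0838] [ 2.995 -0.009  1.66 ]
[-260.62093189  207.4984546 ]
```

View pics/w16.png

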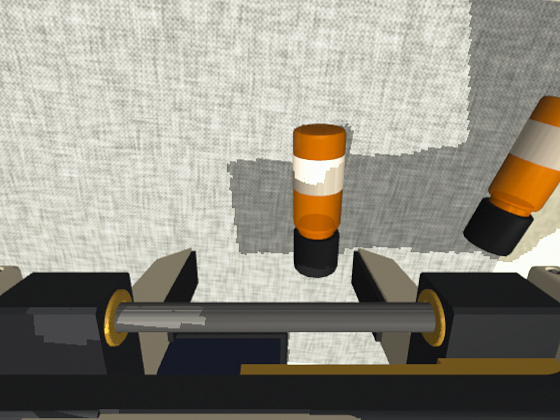

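Call:
carry_out(rows=[{"offset":[10,-7,6],"twist":-1.5,"fingers":0.1},{"offset":[10,-7,12],"twist":0,"fingers":0.1},{"offset":[5,-3,12],"twist":0,"fingers":0.1},{"offset":[0,0,6],"twist":0,"fingers":0.1},{"offset":[0,0,0],"twist":0,"fingers":0.1}])

```text
time: 23.45
position: [0.5795, 0.3483, 0.0494]
tcp_rot: [2.985, -0.009, 1.686]
wrist_force: [-0.7, -0.1, 0.7]
finger_gap: 0.0829
```

```bash
python3 plan.py .579 .3455 .024 97; python3 look.py w17
```

```text
t 23.45 pos [0.5795 0.3483 0.0494] yaw 96.6 rot [ 2.985 -0.009  1.686] gap 0.0829 F [-0.7 -0.1  0.7]
offset mm [-3.  -4.8 25. ] twist -0.4 j [-0.45  0.67 -0.22  1.74  0.36  0.62  0.79]
23.45 [0.5795 0.3483 0.0494] [ 2.985 -0.009  1.686]
[-514.8158926  262.1599651]
```

View pics/w17.png

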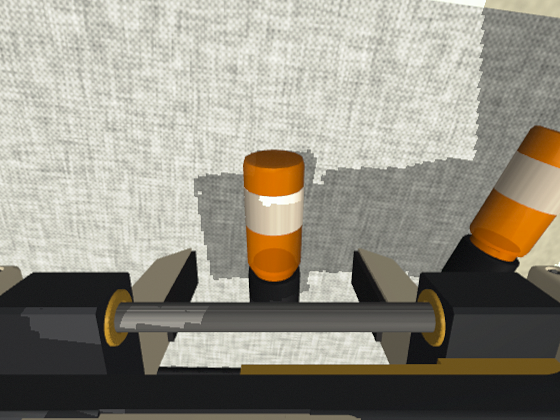

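Call:
carry_out(rows=[{"offset":[-1,-3,10],"twist":0,"fingers":0.15},{"offset":[-1,-2,10],"twist":0,"fingers":0.3},{"offset":[0,0,6],"twist":0,"fingers":0.5},{"offset":[0,0,3],"twist":0,"fingers":0.55},{"offset":[0,0,0],"twist":0,"fingers":0.6}])

```text
time: 24.0
position: [0.58, 0.3454, 0.0177]
tcp_rot: [2.985, -0.009, 1.684]
wrist_force: [-0.5, -0.5, -0.2]
finger_gap: 0.0506
```

Call:
carry_out(rows=[{"offset":[0,0,-5],"twist":0,"fingers":0.6},{"offset":[0,0,-1],"twist":0,"fingers":0.7},{"offset":[0,0,0],"twist":0,"fingers":0.85},{"offset":[0,0,0],"twist":0,"fingers":0.85},{"offset":[0,0,0],"twist":0,"fingers":0.85},{"offset":[0,0,0],"twist":0,"fingers":0.85}])

```text
time: 24.6
position: [0.5797, 0.3454, 0.0253]
tcp_rot: [2.983, -0.01, 1.684]
wrist_force: [0.2, -0.1, -1.7]
finger_gap: 0.0317
```

Call:
carry_out(rows=[{"offset":[0,0,-15],"twist":0,"fingers":0.9},{"offset":[0,0,-30],"twist":0,"fingers":0.9},{"offset":[0,0,-40],"twist":0,"fingers":0.9},{"offset":[0,0,-40],"twist":0,"fingers":0.9},{"offset":[0,0,-20],"twist":6,"fingers":0.9},{"offset":[0,0,0],"twist":0,"fingers":0.9}])

```text
time: 25.2
position: [0.5548, 0.3412, 0.1768]
tcp_rot: [2.986, -0.026, 1.579]
wrist_force: [0.6, 0.7, -0.9]
finger_gap: 0.0317
```

```bash
python3 plan.py .5805 -.112 .16 89.3
```

```text
t 25.2 pos [0.5548 0.3412 0.1768] yaw 90.5 rot [ 2.986 -0.026  1.579] gap 0.0317 F [ 0.6  0.7 -0.9]
offset mm [-453.7   20.9    8.4] twist 1.2 j [-0.43  0.47 -0.26  1.75  0.26  0.82  0.75]
```

Call:
carry_out(rows=[{"offset":[-25,1,0],"twist":0,"fingers":0.9},{"offset":[-42,2,0],"twist":0,"fingers":0.9},{"offset":[-42,2,0],"twist":0,"fingers":0.9},{"offset":[-42,2,0],"twist":0,"fingers":0.9},{"offset":[-42,2,0],"twist":0,"fingers":0.9},{"offset":[-42,2,0],"twist":0,"fingers":0.9},{"offset":[-42,2,0],"twist":0,"fingers":0.9},{"offset":[-42,2,0],"twist":0,"fingers":0.9},{"offset":[-42,2,0],"twist":0,"fingers":0.9},{"offset":[-42,2,0],"twist":0,"fingers":0.9},{"offset":[-25,1,0],"twist":0,"fingers":0.9},{"offset":[0,0,0],"twist":0,"fingers":0.9}])

```text
time: 26.4
position: [0.5805, -0.1008, 0.161]
tcp_rot: [2.993, -0.022, 1.619]
wrist_force: [-0.3, 0.1, -0.4]
finger_gap: 0.0314
```

```bash
python3 plan.py .5805 -.112 .12 89.3
```

```text
t 26.4 pos [ 0.5805 -0.1008  0.161 ] yaw 92.7 rot [ 2.993 -0.022  1.619] gap 0.0314 F [-0.3  0.1 -0.4]
offset mm [-12.1  -6.5  40.2] twist 3.4 j [ 0.35  0.39 -0.23  1.91  0.06  0.72  1.71]
```

Call:
carry_out(rows=[{"offset":[-5,-4,15],"twist":3.3,"fingers":0.9},{"offset":[-5,-4,20],"twist":0,"fingers":0.9},{"offset":[-1,-2,12],"twist":0,"fingers":0.9},{"offset":[0,0,5],"twist":0,"fingers":0.9},{"offset":[0,0,0],"twist":0,"fingers":0.9}])

```text
time: 26.9
position: [0.5767, -0.108, 0.1037]
tcp_rot: [2.998, -0.031, 1.568]
wrist_force: [-0.2, -0.2, 0.2]
finger_gap: 0.0309
```

```bash
python3 plan.py .5805 -.112 .088 89.3; python3 look.py w18
```

```text
t 26.9 pos [ 0.5767 -0.108   0.1037] yaw 89.9 rot [ 2.998 -0.031  1.568] gap 0.0309 F [-0.2 -0.2  0.2]
offset mm [-4.4  1.5 15.9] twist 0.6 j [ 0.34  0.47 -0.21  1.94  0.07  0.6   1.67]
26.9 [ 0.5767 -0.108   0.1037] [ 2.998 -0.031  1.568]
[682.7026882  237.58074159]
```

View pics/w18.png

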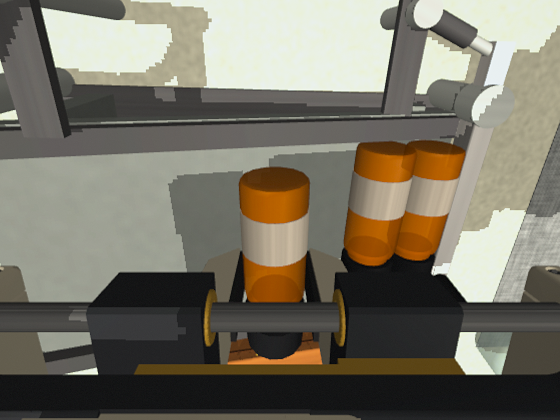

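Call:
carry_out(rows=[{"offset":[-2,1,6],"twist":0,"fingers":0.9},{"offset":[-2,1,6],"twist":0,"fingers":0.9},{"offset":[0,0,3],"twist":0,"fingers":0.9},{"offset":[0,0,0],"twist":0,"fingers":0.9}])

```text
time: 27.35
position: [0.5835, -0.1106, 0.0904]
tcp_rot: [2.993, -0.031, 1.571]
wrist_force: [0.4, -0.4, -1.1]
finger_gap: 0.0314
```

Call:
carry_out(rows=[{"offset":[0,-1,3],"twist":0,"fingers":0.9},{"offset":[0,-1,1],"twist":0,"fingers":0.9},{"offset":[0,0,0],"twist":0,"fingers":0.6},{"offset":[0,0,0],"twist":0,"fingers":0.54},{"offset":[0,0,0],"twist":0,"fingers":0.52},{"offset":[0,0,-5],"twist":0,"fingers":0.52},{"offset":[0,0,-10],"twist":0,"fingers":0.52},{"offset":[0,0,-15],"twist":0,"fingers":0.52},{"offset":[0,0,-30],"twist":0,"fingers":0.52},{"offset":[0,0,-30],"twist":0,"fingers":0.3}])

```text
time: 28.35
position: [0.5663, -0.1127, 0.1776]
tcp_rot: [2.998, -0.032, 1.572]
wrist_force: [0.1, -0.2, 0.5]
finger_gap: 0.0485
```

```bash
python3 plan.py .61 .477 .19 83.5; python3 look.py w19
```

```text
t 28.35 pos [ 0.5663 -0.1127  0.1776] yaw 90.1 rot [ 2.998 -0.032  1.572] gap 0.0485 F [ 0.1 -0.2  0.5]
offset mm [589.7  42.9  12.9] twist 6.6 j [ 0.38  0.35 -0.23  1.92  0.03  0.75  1.71]
28.35 [ 0.5663 -0.1127  0.1776] [ 2.998 -0.032  1.572]
[565.55855655 197.65753089]
```

View pics/w19.png

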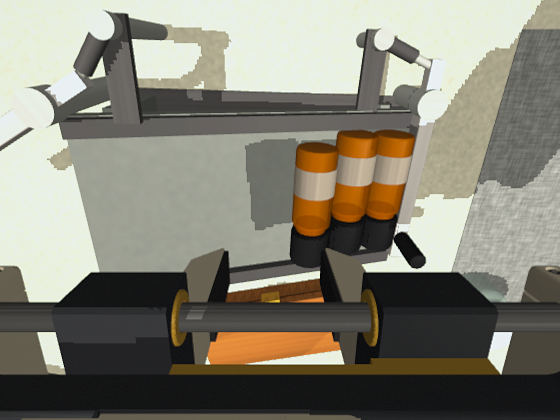

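Call:
carry_out(rows=[{"offset":[30,2,1],"twist":0,"fingers":0.1},{"offset":[46,4,1],"twist":0,"fingers":0.1},{"offset":[46,4,1],"twist":0,"fingers":0.1},{"offset":[46,4,1],"twist":0,"fingers":0.1},{"offset":[46,4,1],"twist":0,"fingers":0.1},{"offset":[46,4,1],"twist":0,"fingers":0.1},{"offset":[46,4,1],"twist":0,"fingers":0.1},{"offset":[46,4,1],"twist":0,"fingers":0.1},{"offset":[46,4,1],"twist":0,"fingers":0.1},{"offset":[46,4,1],"twist":0,"fingers":0.1},{"offset":[46,4,1],"twist":0,"fingers":0.1},{"offset":[30,2,0],"twist":0,"fingers":0.1}])

```text
time: 29.6
position: [0.627, 0.4139, 0.2173]
tcp_rot: [2.962, -0.029, 1.551]
wrist_force: [-0.3, 0.2, 0.8]
finger_gap: 0.0824
```

```bash
python3 plan.py .60 .477 .19 83.5
```

```text
t 29.6 pos [0.627  0.4139 0.2173] yaw 88.9 rot [ 2.962 -0.029  1.551] gap 0.0824 F [-0.3  0.2  0.8]
offset mm [ 61.8 -33.   23.6] twist 5.4 j [-0.48  0.59 -0.27  1.46  0.29  0.98  0.7 ]
```

Call:
carry_out(rows=[{"offset":[20,-7,5],"twist":5,"fingers":0.1},{"offset":[25,-7,5],"twist":0,"fingers":0.1},{"offset":[10,0,5],"twist":0,"fingers":0.1},{"offset":[0,0,0],"twist":0,"fingers":0.1}])

```text
time: 30.0
position: [0.6178, 0.4797, 0.2074]
tcp_rot: [2.963, -0.052, 1.469]
wrist_force: [0.0, -0.0, -0.8]
finger_gap: 0.0829
```

```bash
python3 plan.py .55 .477 .024 83.5; python3 look.py w20
```

```text
t 30.0 pos [0.6178 0.4797 0.2074] yaw 84.2 rot [ 2.963 -0.052  1.469] gap 0.0829 F [ 0.  -0.  -0.8]
offset mm [-19.1 -98.6 167.8] twist 0.7 j [-0.58  0.65 -0.25  1.37  0.3   1.    0.55]
30.0 [0.6178 0.4797 0.2074] [ 2.963 -0.052  1.469]
[-262.33063804  174.29157571]
```

View pics/w20.png

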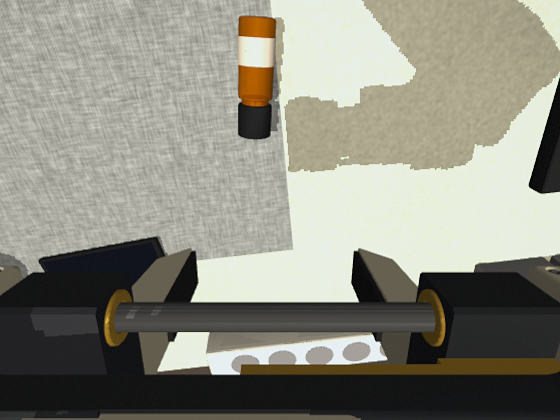

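```bash
python3 tube.py 257 17 254 135
```

```text
[0.5009 0.4861 0.016 ] [0.5998 0.4706 0.016 ] mid [0.5504 0.4784 0.016 ] L 0.1002 jawyaw 81.1
```

Call:
carry_out(rows=[{"offset":[-5,-22,15],"twist":0,"fingers":0.1},{"offset":[-5,-30,30],"twist":0,"fingers":0.1},{"offset":[-5,-28,35],"twist":0,"fingers":0.1},{"offset":[-3,-12,30],"twist":0,"fingers":0.1},{"offset":[0,0,10],"twist":0,"fingers":0.1},{"offset":[0,0,0],"twist":0,"fingers":0.1}])

```text
time: 30.7
position: [0.5593, 0.4612, 0.0762]
tcp_rot: [2.95, -0.052, 1.451]
wrist_force: [-0.2, -0.3, 0.3]
finger_gap: 0.0826
```

```bash
python3 plan.py .55 .477 .024 83.5; python3 look.py w21
```

```text
t 30.7 pos [0.5593 0.4612 0.0762] yaw 83.1 rot [ 2.95  -0.052  1.451] gap 0.0826 F [-0.2 -0.3  0.3]
offset mm [ 11.9 -21.   49.8] twist -0.4 j [-0.65  0.69 -0.19  1.62  0.38  0.71  0.39]
30.7 [0.5593 0.4612 0.0762] [ 2.95  -0.052  1.451]
[-486.16646917  407.90350793]
```

View pics/w21.png

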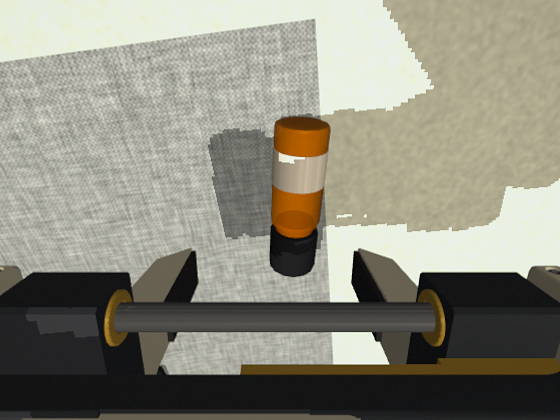

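Call:
carry_out(rows=[{"offset":[4,-10,6],"twist":1.5,"fingers":0.1},{"offset":[4,-9,10],"twist":0,"fingers":0.1},{"offset":[2,-4,12],"twist":0,"fingers":0.1},{"offset":[0,0,5],"twist":0,"fingers":0.1},{"offset":[0,0,0],"twist":0,"fingers":0.1}])

```text
time: 31.25
position: [0.5539, 0.4771, 0.0474]
tcp_rot: [2.941, -0.067, 1.42]
wrist_force: [0.5, -0.5, -0.4]
finger_gap: 0.083
```

```bash
python3 plan.py .55 .478 .024 81.5; python3 look.py w22
```

```text
t 31.25 pos [0.5539 0.4771 0.0474] yaw 81.4 rot [ 2.941 -0.067  1.42 ] gap 0.083 F [ 0.5 -0.5 -0.4]
offset mm [-1.2 -8.6 22.1] twist -0.1 j [-0.69  0.74 -0.16  1.63  0.39  0.65  0.31]
31.25 [0.5539 0.4771 0.0474] [ 2.941 -0.067  1.42 ]
[-630.58502456  521.88387173]
```

View pics/w22.png

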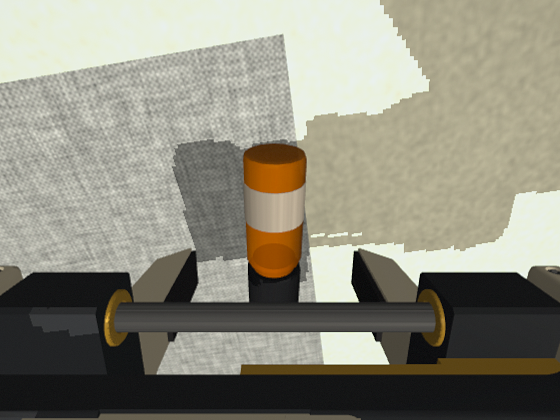

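Call:
carry_out(rows=[{"offset":[0,-5,8],"twist":0,"fingers":0.3},{"offset":[0,-4,7],"twist":0,"fingers":0.5},{"offset":[0,0,5],"twist":0,"fingers":0.55},{"offset":[0,0,0],"twist":0,"fingers":0.6},{"offset":[0,0,0],"twist":0,"fingers":0.6}])

```text
time: 31.8
position: [0.5496, 0.479, 0.0246]
tcp_rot: [2.941, -0.067, 1.42]
wrist_force: [-0.2, 0.1, 0.4]
finger_gap: 0.0473
```

Call:
carry_out(rows=[{"offset":[0,0,0.5],"twist":0,"fingers":0.7},{"offset":[0,0,0],"twist":0,"fingers":0.85},{"offset":[0,0,0],"twist":0,"fingers":0.85},{"offset":[0,0,0],"twist":0,"fingers":0.85},{"offset":[0,0,0],"twist":0,"fingers":0.85}])

```text
time: 32.3
position: [0.55, 0.4789, 0.0245]
tcp_rot: [2.941, -0.067, 1.419]
wrist_force: [0.1, 0.2, -1.3]
finger_gap: 0.0313
```

Call:
carry_out(rows=[{"offset":[0,0,-15],"twist":0,"fingers":0.9},{"offset":[0,0,-30],"twist":0,"fingers":0.9},{"offset":[0,0,-40],"twist":0,"fingers":0.9},{"offset":[0,0,-40],"twist":0,"fingers":0.9},{"offset":[0,0,-20],"twist":-8,"fingers":0.9},{"offset":[0,0,0],"twist":0,"fingers":0.9}])

```text
time: 32.9
position: [0.5174, 0.4735, 0.175]
tcp_rot: [2.934, -0.037, 1.56]
wrist_force: [1.2, 0.8, -2.1]
finger_gap: 0.0313
```

```bash
python3 plan.py .5805 -.144 .165 89.3
```

```text
t 32.9 pos [0.5174 0.4735 0.175 ] yaw 89.4 rot [ 2.934 -0.037  1.56 ] gap 0.0313 F [ 1.2  0.8 -2.1]
offset mm [-616.7   70.8    1.8] twist 0.1 j [-0.66  0.54 -0.25  1.64  0.36  0.84  0.47]
```

Call:
carry_out(rows=[{"offset":[-30,4,-1],"twist":0,"fingers":0.9},{"offset":[-46,5,-1],"twist":0,"fingers":0.9},{"offset":[-46,5,-1],"twist":0,"fingers":0.9},{"offset":[-46,5,-1],"twist":0,"fingers":0.9},{"offset":[-46,5,-1],"twist":0,"fingers":0.9},{"offset":[-46,5,-1],"twist":0,"fingers":0.9},{"offset":[-46,5,-1],"twist":0,"fingers":0.9},{"offset":[-46,5,-1],"twist":0,"fingers":0.9},{"offset":[-46,5,-1],"twist":0,"fingers":0.9},{"offset":[-46,5,-1],"twist":0,"fingers":0.9},{"offset":[-46,5,-1],"twist":0,"fingers":0.9},{"offset":[-30,3,0],"twist":0,"fingers":0.9}])

```text
time: 34.1
position: [0.5526, -0.0616, 0.1681]
tcp_rot: [2.939, -0.053, 1.525]
wrist_force: [1.0, -0.4, -0.5]
finger_gap: 0.0319
```

```bash
python3 plan.py .5805 -.144 .16 89.3
```

```text
t 34.1 pos [ 0.5526 -0.0616  0.1681] yaw 87.3 rot [ 2.939 -0.053  1.525] gap 0.0319 F [ 1.  -0.4 -0.5]
offset mm [-81.3  30.3  10.1] twist -2.0 j [ 0.3   0.3  -0.23  2.03  0.01  0.62  1.6 ]
```

Call:
carry_out(rows=[{"offset":[-25,10,0],"twist":-2,"fingers":0.9},{"offset":[-25,10,5],"twist":0,"fingers":0.9},{"offset":[-25,10,10],"twist":0,"fingers":0.9},{"offset":[-5,0,15],"twist":0,"fingers":0.9},{"offset":[0,0,10],"twist":0,"fingers":0.9},{"offset":[0,0,0],"twist":0,"fingers":0.9}])

```text
time: 34.7
position: [0.5841, -0.153, 0.1251]
tcp_rot: [2.944, -0.048, 1.528]
wrist_force: [0.1, -0.3, -0.4]
finger_gap: 0.0314
```

```bash
python3 plan.py .5805 -.144 .097 89.3; python3 look.py w23
```

```text
t 34.7 pos [ 0.5841 -0.153   0.1251] yaw 87.5 rot [ 2.944 -0.048  1.528] gap 0.0314 F [ 0.1 -0.3 -0.4]
offset mm [ 7.4 -9.5 27.2] twist -1.8 j [ 0.43  0.44 -0.2   1.93 -0.    0.59  1.78]
34.7 [ 0.5841 -0.153   0.1251] [ 2.944 -0.048  1.528]
[728.65233587 182.93871239]
```

View pics/w23.png

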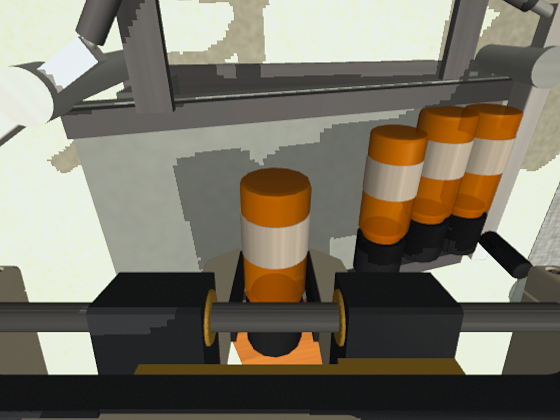

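Call:
carry_out(rows=[{"offset":[4,-4,8],"twist":-1.8,"fingers":0.9},{"offset":[3,-4,9],"twist":0,"fingers":0.9},{"offset":[0,-1,6],"twist":0,"fingers":0.9},{"offset":[0,0,0],"twist":0,"fingers":0.9}])

```text
time: 35.15
position: [0.5795, -0.1387, 0.1005]
tcp_rot: [2.942, -0.043, 1.567]
wrist_force: [-0.9, -1.2, -1.1]
finger_gap: 0.0314
```

```bash
python3 plan.py .5805 -.146 .096 89.3
```

```text
t 35.15 pos [ 0.5795 -0.1387  0.1005] yaw 89.8 rot [ 2.942 -0.043  1.567] gap 0.0314 F [-0.9 -1.2 -1.1]
offset mm [-7.5  0.2  4.3] twist 0.5 j [ 0.41  0.47 -0.21  1.96  0.01  0.53  1.79]
```

Call:
carry_out(rows=[{"offset":[-5,0,1],"twist":0,"fingers":0.9},{"offset":[-2,0,2],"twist":0,"fingers":0.9},{"offset":[0,0,1],"twist":0,"fingers":0.9},{"offset":[0,0,0],"twist":0,"fingers":0.9}])

```text
time: 35.55
position: [0.581, -0.1463, 0.0966]
tcp_rot: [2.94, -0.042, 1.567]
wrist_force: [0.5, -0.2, -0.8]
finger_gap: 0.0316
```

Call:
carry_out(rows=[{"offset":[0,0,1],"twist":0,"fingers":0.9},{"offset":[0,0,0],"twist":0,"fingers":0.6},{"offset":[0,0,0],"twist":0,"fingers":0.54},{"offset":[0,0,0],"twist":0,"fingers":0.53},{"offset":[0,0,-5],"twist":0,"fingers":0.53},{"offset":[0,0,-10],"twist":0,"fingers":0.53},{"offset":[0,0,-15],"twist":0,"fingers":0.53},{"offset":[0,0,-30],"twist":0,"fingers":0.53},{"offset":[0,0,-40],"twist":0,"fingers":0.53},{"offset":[0,0,-30],"twist":0,"fingers":0.53},{"offset":[0,0,0],"twist":0,"fingers":0.53}])

```text
time: 36.65
position: [0.5544, -0.1522, 0.2341]
tcp_rot: [2.936, -0.041, 1.568]
wrist_force: [0.8, 0.5, 0.1]
finger_gap: 0.043
```

```bash
python3 plan.py .55 -.345 .138 70; python3 look.py w24
python3 - <<'E'
from ov import *
c=arm.capture('side');crop(c,'d8',200,150,200,150,4)
c=arm.capture('scene');crop(c,'s8',140,130,200,150,4); cv2.imwrite("pics/s9.png",c["pixels"][:,:,::-1])
E
```

```text
t 36.65 pos [ 0.5544 -0.1522  0.2341] yaw 89.8 rot [ 2.936 -0.041  1.568] gap 0.043 F [0.8 0.5 0.1]
offset mm [-196.6  -21.7   85.5] twist 19.8 j [ 0.49  0.25 -0.24  1.92 -0.04  0.8   1.85]
36.65 [ 0.5544 -0.1522  0.2341] [ 2.936 -0.041  1.568]
[552.84837594 171.45283274]
```

View pics/w24.png

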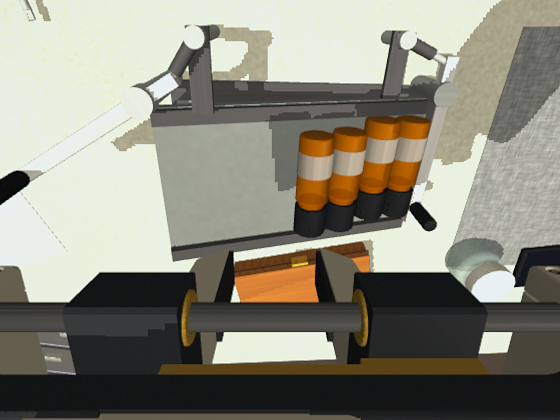

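View pics/d8.png

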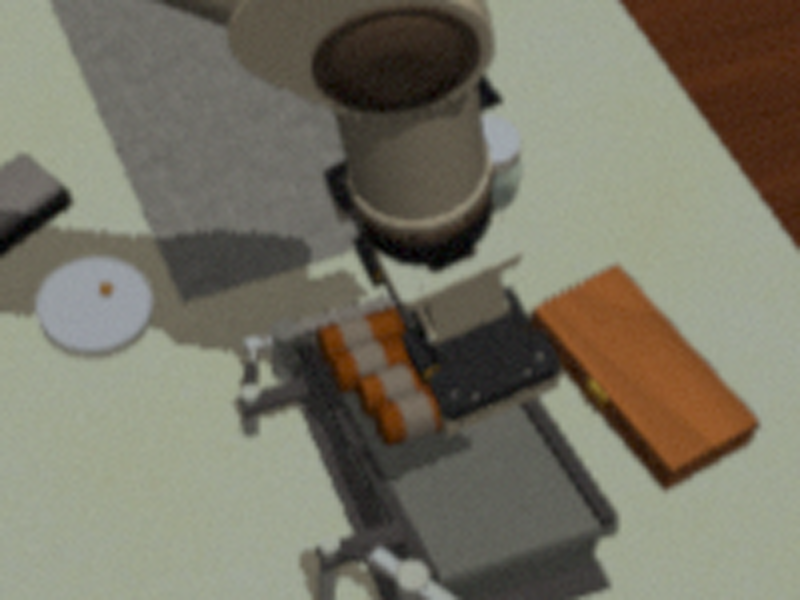

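View pics/s9.png

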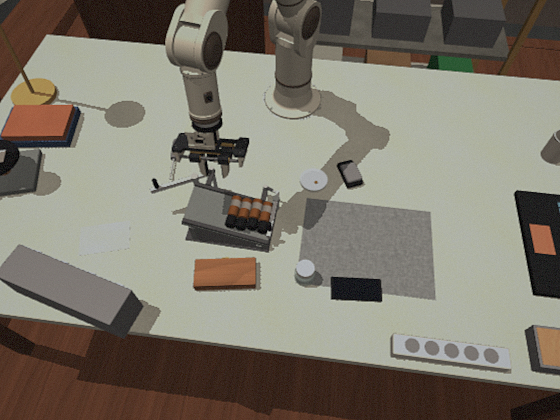

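All four tubes lie side by side on the bed. I'll check their offsets from the centre line.

```bash
python3 - <<'E'
from h import *
s=arm.get_state();c=arm.capture("wrist")
rk=np.array([.580,-.122]);yw=-.012
for n,a,b,y in(("t4",(316,133),(310,233),.008),("t3",(350,129),(339,228),.04),("t2",(382,119),(369,216),.072),("t1",(412,118),(396,212),.104)):
    P=[]
    for uv in(a,b):
        p=ray(c,uv,.0785-.249*y,s)[:2]-rk;P.append([np.cos(yw)*p[0]+np.sin(yw)*p[1],-np.sin(yw)*p[0]+np.cos(yw)*p[1]])
    P=np.array(P);print(n,P.round(4).tolist(),P.mean(0).round(4))
for uv in((155,125),(402,108),(172,248),(402,222)): # inner rail edges ends
    p=ray(c,uv,.07,s);print(uv,p.round(3))
E
python3 - <<'E'
import sys;sys.path.insert(0,'.')
import os;os.chdir('.')
from ov import *
s=arm.get_state()
import ov as o
ov((.580,-.122,-.012),"wrist","o3",120,0,360,270,2.2,s=s)
E
```

```text
t4 [[-0.0546, 0.0123], [0.0485, 0.0136]] [-0.0031  0.013 ]
t3 [[-0.0557, 0.0436], [0.0482, 0.045]] [-0.0038  0.0443]
t2 [[-0.0625, 0.0738], [0.0389, 0.0774]] [-0.0118  0.0756]
t1 [[-0.0613, 0.1047], [0.0392, 0.1092]] [-0.0111  0.107 ]
(155, 125) [ 0.519 -0.246  0.07 ]
(402, 108) [ 0.507 -0.035  0.07 ]
(172, 248) [ 0.647 -0.252  0.07 ]
(402, 222) [ 0.622 -0.013  0.07 ]
```

View pics/o3.png

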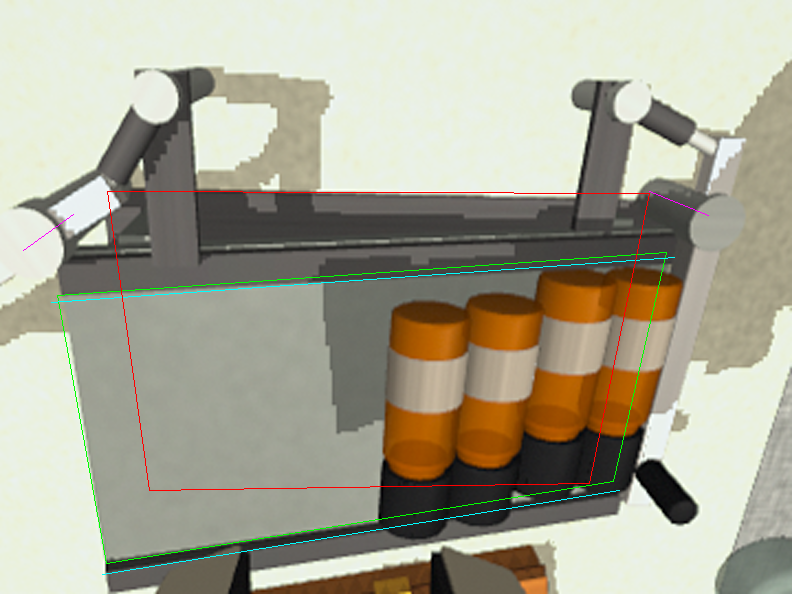

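The tubes are all within about 12 mm of the centre line and crosswise. Now the gate arm: I'll move over its pin.

Call:
carry_out(rows=[{"offset":[-30,0,0],"twist":0,"fingers":0.2},{"offset":[-40,-2,0],"twist":0,"fingers":0.2},{"offset":[-40,-2,3],"twist":0,"fingers":0.2},{"offset":[-40,-2,5],"twist":0,"fingers":0.2},{"offset":[-30,0,5],"twist":0,"fingers":0.2},{"offset":[0,0,0],"twist":0,"fingers":0.2}])

```text
time: 37.5
position: [0.5455, -0.3304, 0.1939]
tcp_rot: [2.959, -0.053, 1.576]
wrist_force: [-0.5, 0.0, -0.1]
finger_gap: 0.0735
```

```bash
python3 plan.py .551 -.347 .138 90; python3 look.py w25
```

```text
t 37.5 pos [ 0.5455 -0.3304  0.1939] yaw 90.3 rot [ 2.959 -0.053  1.576] gap 0.0735 F [-0.5  0.  -0.1]
offset mm [-19.6  -4.7  55. ] twist 0.3 j [ 0.72  0.43 -0.18  1.75 -0.09  0.84  2.19]
37.5 [ 0.5455 -0.3304  0.1939] [ 2.959 -0.053  1.576]
[780.33602065 201.26511681]
```

View pics/w25.png

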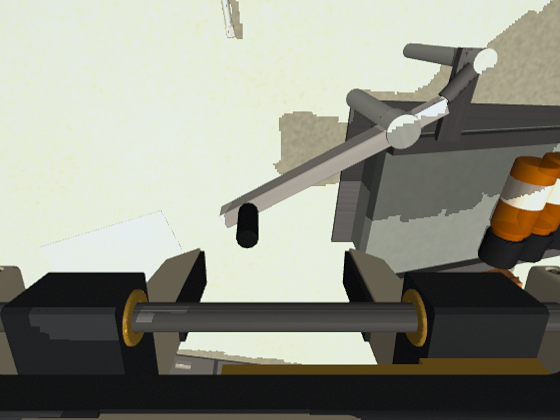

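```bash
python3 - <<'E'
from h import *
s=arm.get_state();c=arm.capture("wrist")
print(ray(c,(247,239),.152,s),ray(c,(247,208),.114,s),ray(c,(403,131),.114,s))
E
```

```text
[ 0.55036502 -0.34246136  0.152     ] [ 0.54946789 -0.34313037  0.114     ] [ 0.49495084 -0.24084494  0.114     ]
```

Call:
carry_out(rows=[{"offset":[-7,-2,12],"twist":0,"fingers":0.2},{"offset":[-6,-2,18],"twist":0,"fingers":0.2},{"offset":[-2,0,14],"twist":0,"fingers":0.2},{"offset":[0,0,5],"twist":0,"fingers":0.2},{"offset":[0,0,0],"twist":0,"fingers":0.2}])

```text
time: 38.1
position: [0.5538, -0.3296, 0.1403]
tcp_rot: [2.96, -0.06, 1.591]
wrist_force: [0.1, -0.1, -0.9]
finger_gap: 0.0737
```

```bash
python3 plan.py .550 -.343 .138 90; python3 look.py w26
```

```text
t 38.1 pos [ 0.5538 -0.3296  0.1403] yaw 91.2 rot [ 2.96  -0.06   1.591] gap 0.0737 F [ 0.1 -0.1 -0.9]
offset mm [-13.4  -4.3   0.7] twist 1.2 j [ 0.71  0.51 -0.18  1.77 -0.09  0.75  2.21]
38.1 [ 0.5538 -0.3296  0.1403] [ 2.96  -0.06   1.591]
[879.63754306 231.80852023]
```

View pics/w26.png

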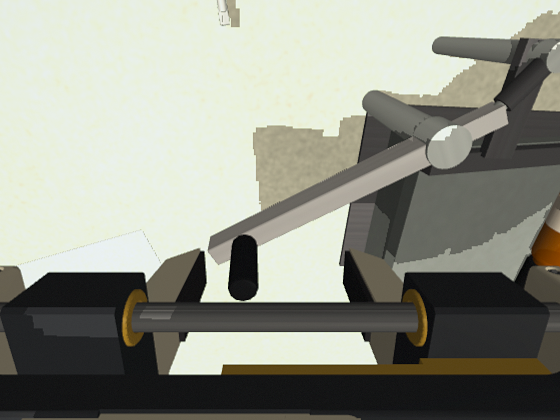

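Call:
carry_out(rows=[{"offset":[-7,-2,1],"twist":0,"fingers":0.3},{"offset":[-6,-2,1],"twist":0,"fingers":0.5},{"offset":[0,0,0],"twist":0,"fingers":0.6},{"offset":[0,0,0],"twist":0,"fingers":0.85},{"offset":[0,0,0],"twist":0,"fingers":0.9},{"offset":[0,0,0],"twist":0,"fingers":0.9},{"offset":[0,0,0],"twist":0,"fingers":0.9}], grip_force=10)

```text
time: 38.85
position: [0.5517, -0.3447, 0.1401]
tcp_rot: [2.956, -0.057, 1.591]
wrist_force: [-0.2, 0.2, 0.1]
finger_gap: 0.022
```

Call:
carry_out(rows=[{"offset":[0,0,0],"twist":0,"fingers":0.9},{"offset":[0,0,0],"twist":0,"fingers":0.9},{"offset":[0,0,0],"twist":0,"fingers":0.9}])

```text
time: 39.15
position: [0.5517, -0.345, 0.1401]
tcp_rot: [2.955, -0.056, 1.592]
wrist_force: [-0.4, -0.2, -0.5]
finger_gap: 0.0143
```

Call:
carry_out(rows=[{"offset":[6,9,2],"twist":0,"fingers":0.9},{"offset":[6,9,2],"twist":0,"fingers":0.9},{"offset":[8,7,2],"twist":0,"fingers":0.9},{"offset":[8,7,2],"twist":0,"fingers":0.9},{"offset":[9,6,2],"twist":0,"fingers":0.9},{"offset":[9,6,2],"twist":0,"fingers":0.9}])

```text
time: 39.75
position: [0.6007, -0.2994, 0.14]
tcp_rot: [2.952, -0.05, 1.588]
wrist_force: [-2.2, -0.1, 1.7]
finger_gap: 0.0143
```

Call:
carry_out(rows=[{"offset":[10,4,1],"twist":0,"fingers":0.9},{"offset":[11,3,1],"twist":0,"fingers":0.9},{"offset":[11,2,1],"twist":0,"fingers":0.9},{"offset":[10,0,1],"twist":0,"fingers":0.9},{"offset":[9,0,0],"twist":0,"fingers":0.9},{"offset":[5,0,0],"twist":0,"fingers":0.9},{"offset":[0,0,0],"twist":0,"fingers":0.9}])

```text
time: 40.45
position: [0.6123, -0.2482, 0.1408]
tcp_rot: [2.944, -0.034, 1.583]
wrist_force: [4.1, 3.4, -1.9]
finger_gap: 0.0139
```

Call:
carry_out(rows=[{"offset":[3,0,0],"twist":0,"fingers":0.9},{"offset":[0,0,0],"twist":0,"fingers":0.6},{"offset":[0,0,0],"twist":0,"fingers":0.5},{"offset":[0,0,0],"twist":0,"fingers":0.5},{"offset":[0,0,-20],"twist":0,"fingers":0.5},{"offset":[0,0,-40],"twist":0,"fingers":0.5},{"offset":[0,0,-40],"twist":0,"fingers":0.5},{"offset":[0,0,0],"twist":0,"fingers":0.5}])

```text
time: 41.25
position: [0.5876, -0.2437, 0.2382]
tcp_rot: [2.955, -0.041, 1.583]
wrist_force: [0.6, -1.1, -0.1]
finger_gap: 0.0456
```

```bash
python3 look.py w27
python3 - <<'E'
from ov import *
c=arm.capture('side');crop(c,'d9',230,190,140,150,4)
E
```

```text
41.25 [ 0.5876 -0.2437  0.2382] [ 2.955 -0.041  1.583]
[661.6518026  141.59734452]
```

View pics/w27.png

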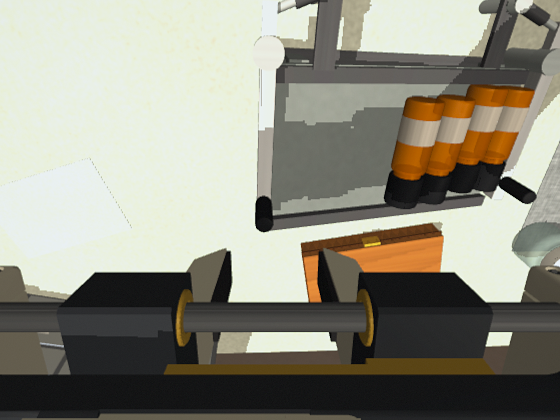

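View pics/d9.png

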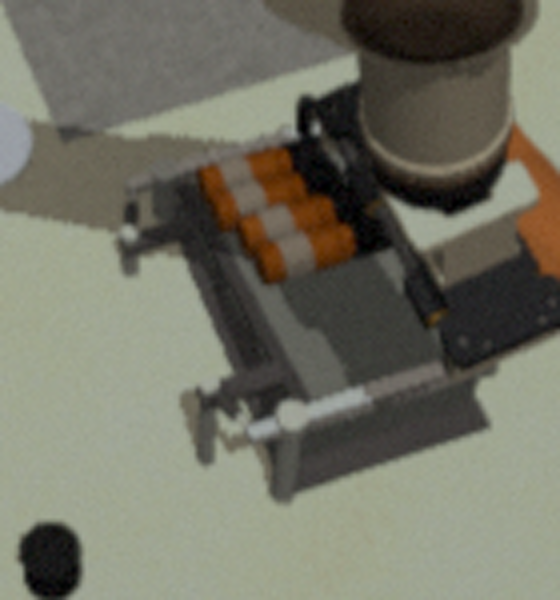

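Both arms look shut. I'll retreat for an unobstructed check.

Call:
carry_out(rows=[{"offset":[-20,0,-30],"twist":0,"fingers":0.5},{"offset":[-40,0,-20],"twist":0,"fingers":0.5},{"offset":[-40,0,-10],"twist":0,"fingers":0.5},{"offset":[-40,0,0],"twist":0,"fingers":0.5},{"offset":[-30,0,0],"twist":0,"fingers":0.5},{"offset":[0,0,0],"twist":0,"fingers":0.5}])

```text
time: 41.95
position: [0.5749, -0.4117, 0.2742]
tcp_rot: [2.977, -0.056, 1.593]
wrist_force: [-0.9, -0.1, -0.7]
finger_gap: 0.0456
```

```bash
python3 - <<'E'
from ov import *
c=arm.capture('side');crop(c,'d10',230,190,140,150,4)
c=arm.capture('scene');crop(c,'s10',160,150,140,110,5.5);cv2.imwrite("pics/s11.png",c["pixels"][:,:,::-1])
E
```

```text
(no output)
```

View pics/s10.png

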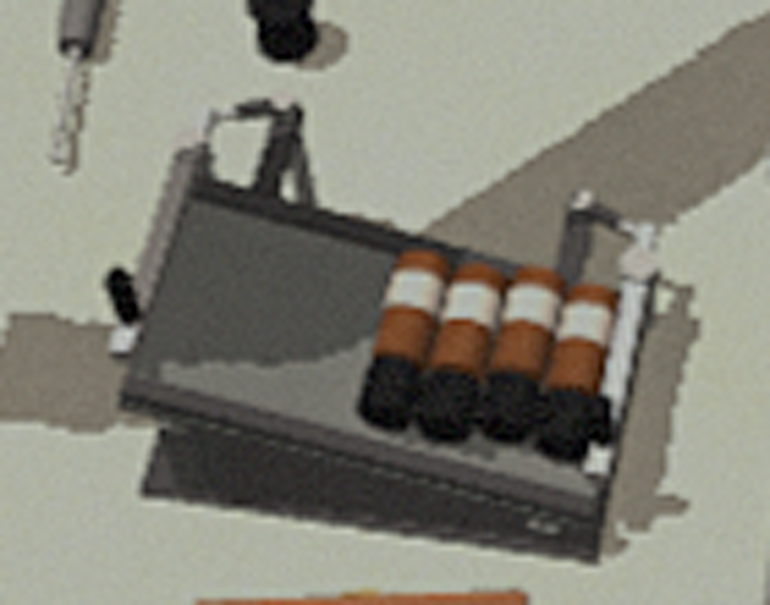

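View pics/d10.png

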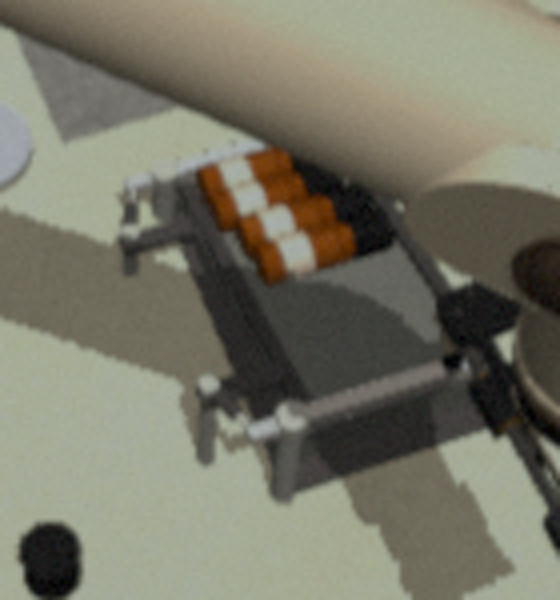

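View pics/s11.png

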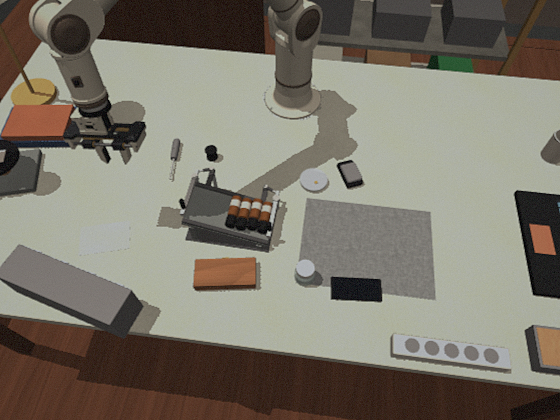

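```bash
python3 - <<'E'
from ov import *
c=arm.capture('scene');rk=(.5785,-.122,-.012)
im=cv2.imread('pics/s10.png')
for hy,hz,sg in((-.126,.114,-1),(.126,.057,1)):
  for th,col in((np.pi/2,(0,255,0)),(1.4,(0,0,255))):
    q=[tuple(int(v) for v in (proj(c,w(rk,(-.081+r*np.sin(th),hy+sg*r*np.cos(th),hz)))-[160,150])*5.5) for r in(0,.136)];cv2.line(im,*q,col,1)
cv2.imwrite('pics/o4.png',im)
E
```

```text
(no output)
```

View pics/o4.png

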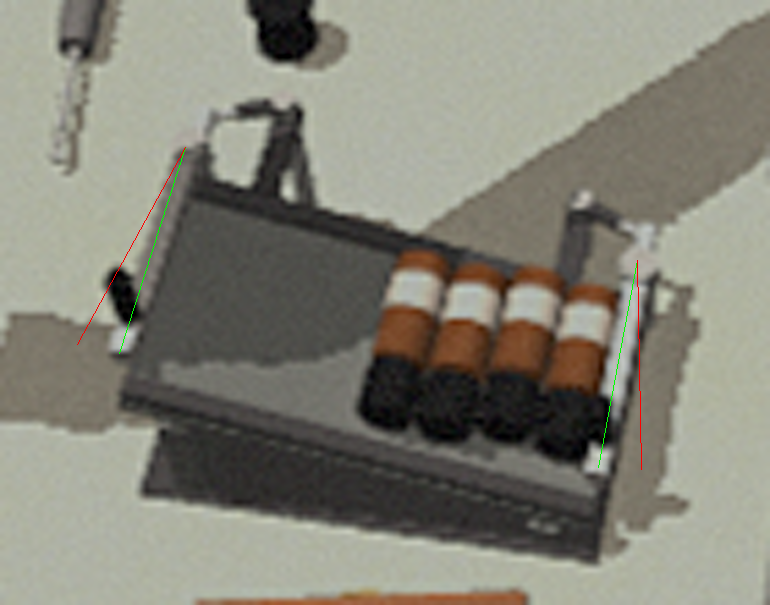

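Both bars match the fully shut lines (green, π/2) and are well clear of the 1.4 rad lines (red). The tubes lie side by side, the other objects look unmoved and the arm is clear, so I'm handing in.

```bash
python3 -c "
from cell import arm
print(arm.job_done(), arm.get_state()['time'])"
```

```text
the job is handed in; nothing more can be done
the job is handed in; nothing more can be done
```

The job is handed in at about 42 s of the 210 s allowed, and no verdict was reported. I swung the stop arm shut, laid all four tubes crosswise on the bed one at a time, and only then swung the gate arm shut.

**Last checks in the images:**
- **Arms:** both bars match the fully shut line (π/2) in the overlay, well away from the 1.4 rad line. I had no direct joint reading.
- **Tubes:** all four lie side by side against the stop. Measured offsets from the centre line were at most about 12 mm, against a limit of 25 mm. The axes are within a few degrees of crosswise.
- **Other objects:** nothing else on the table showed visible movement. I compared these by eye and did not measure them.
- **Robot:** the gripper is clear of everything.

**What disagreed:**
- **Tool tilt:** the tool tilt crept up to about 0.2 rad during the run. It did not upset the grasps or placings.
- **Camera estimates:** the wrist and fixed-camera positions differed by up to about 9 mm at the first pin. I re-centred on the pin before gripping.

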